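# Hang a shelf on slotted uprights and lock it

## Robot

A 6-joint arm with a two-finger parallel gripper is mounted at the origin on the work surface. World frame = base frame: x ahead of the robot, y to its left, z up, the work surface at z = 0. Lengths are in m, angles in rad, forces in N, time in s.
With the tool pointing down it reaches from about 0.275 to 0.725 m from the base axis. Payload 5.6 kg.
Tool frame: the origin (TCP) lies at the very end of the fingers, on their centre line; the grasp point (between the pads) lies 19 mm behind it; y points along the fingers, x is the direction in which the jaws open and shut, and the axes are right-handed (so a half turn about y gives the same grasp; the last joint's range is limited). The gripper opens to 85 mm and grips with 20 to 120 N. Pads are 22 mm wide; open, the fingers measure 114 mm over their backs; the gripper's body (76 mm by 85 mm) begins 54 mm behind the grasp point. The pads swing forward as they close: fully open they stand 13 mm farther back than shut.
Start: joints at [1.48, 0.255, 0.108, 0, -1.424, -0.285], TCP at [0.202, 0.512, 0.21] pointing down, gripper open.
Joint ranges: [-2.95, 2.95], [-1.21, 1.97], [-1.09, 1.5], [-2.87, 1.71], [-2.94, -0.07], [-3.05, 3.05]. Speed limits (rad/s): [2.57, 2.57, 3.14, 3.14, 3.14, 3.14].

## Interface

Orientations are given as a 3x3 rotation matrix whose columns are the frame's x, y, z axes.
In Python, from bench import ctrl gives the robot as it stands.
- The arm moves only by the shell command python3 -m pendant 'ROWS'. ROWS is JSON, a list of rows, each a list of 5 numbers: the opening in per cent of the stroke, from 0 (shut) to 100 (fully open), then the shift along the tool's x, y, z in mm, then the turn about the tool's y in rad. In form: [[jaw, dx, dy, dz, spin], ...]. A call has exactly 5 rows; each row is the pose to reach, as a shift and turn from the pose measured when the call began, along the tool's axes at that moment; what a row does not reach only later rows make up. A row lasts 1/12 s, in which the tool goes at most 41.7 mm and 7.16 degrees, less where a joint would pass 70% of its speed; a pose out of reach is approached as far as the arm can. A call with a gripper value outside its range is refused whole. The fingers move at their own pace and stop on an object; the grip force is fixed at half the most. Time passes only in rows, so rows that repeat a pose let the fingers close, or fill a call up. It gives the time, the measured TCP pose, the force and the opening at its end, in the units of the state.
- ctrl.sense(): the state, without advancing time (a new reading comes with each control period).
- ctrl.snapshot(name): name is "side" or "top"; returns a dict with "img" (400x640x3 uint8, red, green, blue), "fx", "fy", "cx", "cy" (pixels), "origin" and "attitude" of the camera in the world. Camera axes: x right, y down, z forward; pixel columns grow to the right and rows downward; lengths in m; the calibration is good to about 2 mm. A picture is of the moment at which its call begins. There is no depth.
- ctrl.finish_job(): hands the job in, once; it reports no verdict.
The state is a dict: "time": time; "joint_positions": joint angles; "joint_vel": joint speeds; "tau": joint torques, N m; "tool_pos": TCP position; "eef_rot": TCP orientation; "contact_force": force on the tool from outside, world axes, zero at the start; "torque": the same for the moment, N m; "grip_width": finger opening in m.
Only numpy, scipy, OpenCV 4.12 (cv2) and the standard library are available. Lean on these libraries where they do the work, as an engineer would, in place of code of your own. Each camera call takes 0.05 s, during which the arm holds its last target.

## Task

Pick up the small metal shelf by its orange grip block and hook its two claws into the upper pair of slots of the blue slotted rack. Then press it down slowly, firmly but never hard, until it is fully home and the red latch has sprung out through the window in its back plate; let go and move clear, leaving the shelf hanging level and the other things on the bench undisturbed.

Things in the scene. Friction and masses are not known exactly. Their poses are not given: they have to be found in the camera images.
- shelf_grip (a point): Centre of the orange grip block on top of the loose shelf's back plate; block 12 mm along x, 50 along y, 32 high. The point is 105 mm above the shelf's underside, 6 mm in front of the plate's back plane. Grip it across the 12 mm (fingers closing along x). x points from the tray through the plate to the claws (hook-on direction), y along the plate, z up.
- shelf: Loose aluminium shelf, about 0.35 kg, standing on its tray (85 mm deep, 190 wide, 14 mm front lip), with a back plate 190 mm wide, 3 thick, 90 high (120 to the top of the orange block). Origin: back plane of the plate, middle of the lower edge; axes as shelf_grip. The plate has a window 24 mm wide, 5 to 25 mm above the underside, for the latch.
- shelf_claws (a point): Midway between the two dark steel claws on the plate's back, at the lower edge of their necks, 64 mm above the shelf's underside. Claws at y = -70 and +70 mm, 6 mm wide: neck 10 mm high; behind a throat of 6 mm a lip hanging 24 mm below the neck. They reach 14 mm behind the plate; the last 3 mm are narrowed to 3 mm.
- rack: Blue rack fixed to the bench on a dark base plate. Origin on the bench midway between its two uprights, in the plane of their slotted front faces. x points into the rack (the shelf is hooked on by moving it along +x), y along it, z up. Uprights at y = -70 and +70 mm, 36 mm wide, 190 high; free space between them above 100 mm. Base reaches 50 mm in front, 8 mm high.
- rack_slots (a point): Midway between the two upper slots, at their lower edges, nominally 120 mm above the bench. Each slot is 11 mm wide and 50 mm high, in a 4 mm sheet, at y = -70 and +70 mm (a like pair lies lower, unused). The slotted strips are clamped by hand: slots and latch together sit up to 5.5 mm higher or lower than this point says; that is not measured and must be felt.
- rack_home (a point): Nominal place of the centre of the orange grip block when the shelf is fully home (161 mm above the bench, axes as the rack). True home lies up to 5.5 mm above or below it, and must be felt. Claws enter with the shelf held 24 to 40 mm above true home (32 is the middle). At home the plate is 0 to 2 mm off the faces and the necks rest hard on the slots' lower edges.
- latch (a joint): Red sprung latch midway between the uprights. Value in m: 0 sprung out, its nose 6 mm out of the faces; grows as it is pushed back. From 13 to 18 mm above home the plate's lower edge pushes it back 3 to 6 mm, taking about 7 to 16 N downward; in the last 2 mm before home it springs out through the window. Over 35 N between shelf and rack damages them.
- green_bin: Green open bin, 100 by 150 by 75 mm, a bystander. Origin at the centre of its underside.
- glue_jar: White jar with blue label and red cap, 66 mm across, 90 mm high, a bystander. Origin at the centre of its underside.
- driver: Yellow screwdriver lying on the bench, a bystander. Origin at its underside, x along the shaft.
Not all that is in view belongs to the job. There is more than one size of the shelf; the one meant has the size given above.

How it is judged:
By the outcome, as a careful person would: the job done as asked, in the order asked, and still so for the second after the job is handed in, with the robot touching nothing.
It also fails if it takes over 64 s, if anything falls off the work surface, if the arm or the gripper's body presses on something with over 40 N, if the wrist force passes 120 N, or if a joint passes its speed limit or range.

## Working session

There is one attempt and no reset: what is moved stays moved. The work goes in short steps, Python scripts to look and compute and a shell command to move; the robot and the scene stay as the last step left them, time stands still between calls to the robot, and variables do not carry over. Pictures are saved under pics/ and viewed, and the job is handed in when it is done.

```bash
mkdir -p pics; ls; python3 - <<'E'
from bench import ctrl
import cv2
s=ctrl.sense();print({k:s[k] for k in('time','tool_pos','eef_rot','contact_force','grip_width')})
for n in('side','top'):
    d=ctrl.snapshot(n);cv2.imwrite(f'pics/{n}0.png',d['img'][:,:,::-1]);print(n,d['fx'],d['fy'],d['cx'],d['cy'],d['origin'],d['attitude'])
E
```

```text
pics
{'time': 0.0, 'tool_pos': array([0.20160314, 0.51113286, 0.20866848]), 'eef_rot': array([[-3.67103970e-01, -6.69667885e-04,  9.30179675e-01],
       [-9.30177881e-01, -1.82754836e-03, -3.67104577e-01],
       [ 1.94578649e-03, -9.99998106e-01,  4.79900056e-05]]), 'contact_force': array([-0.50934328,  0.50412996, -0.45591829]), 'grip_width': 0.08528718139182492}
side 437.18755021725747 437.18755021725747 317.40492019967917 193.4388418251705 [ 0.15539477 -0.66856909  0.81030882] [[ 0.85880341 -0.37351602  0.35063156]
 [-0.51226368 -0.61737062  0.59702549]
 [-0.00652896 -0.69234334 -0.72153868]]
top 453.26652050647226 453.26652050647226 318.6737483316748 192.88571405391315 [ 0.36364352 -0.08717093  1.0699574 ] [[-0.01177612 -0.99103136  0.13310959]
 [-0.9996899   0.00874745 -0.02331514]
 [ 0.02194166 -0.13334288 -0.99082705]]
```

View pics/side0.png

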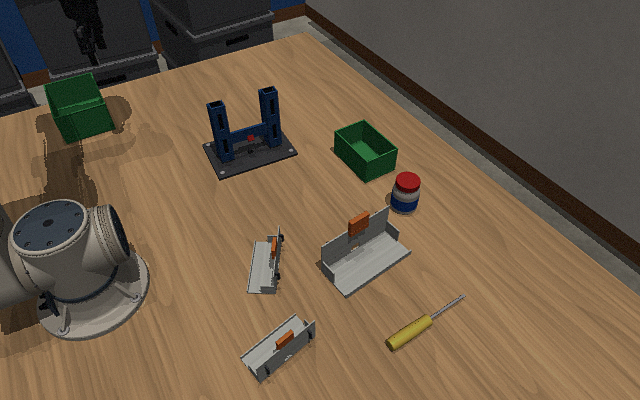

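View pics/top0.png

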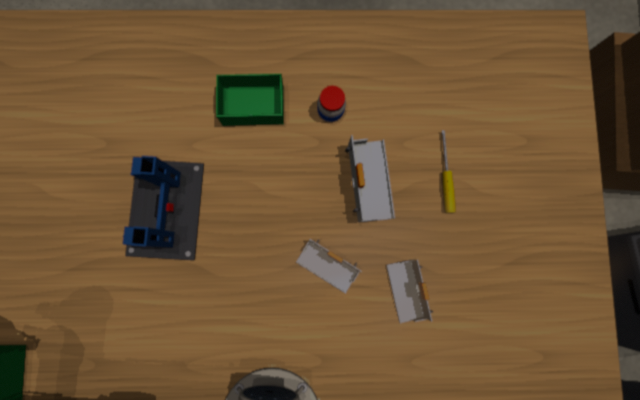

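Three shelves: large at side (365,250)/top (372,180), small ones at side (265,262) and (280,348). I'll measure the large one and the rack in enlarged crops.

```bash
cat > h.py <<'E'
import numpy as np, cv2
from bench import ctrl
from scipy.optimize import least_squares
def cam(n): return ctrl.snapshot(n)
def proj(d,P):
    p=(np.atleast_2d(P)-np.array(d['origin']))@np.array(d['attitude'])
    return np.c_[d['fx']*p[:,0]/p[:,2]+d['cx'], d['fy']*p[:,1]/p[:,2]+d['cy']]
def ray(d,u,v):
    r=np.array(d['attitude'])@np.array([(u-d['cx'])/d['fx'],(v-d['cy'])/d['fy'],1]); return np.array(d['origin']),r/np.linalg.norm(r)
def atz(d,u,v,z):
    o,r=ray(d,u,v); return o+r*(z-o[2])/r[2]
def tri(d1,p1,d2,p2):
    o1,r1=ray(d1,*p1);o2,r2=ray(d2,*p2)
    t=np.linalg.lstsq(np.c_[r1,-r2],o2-o1,rcond=None)[0]
    a,b=o1+t[0]*r1,o2+t[1]*r2
    return (a+b)/2,np.linalg.norm(a-b)
def crop(d,fn,x0,y0,w,h,k):
    im=cv2.resize(d['img'][y0:y0+h,x0:x0+w,::-1],None,fx=k,fy=k,interpolation=cv2.INTER_CUBIC)
    for i in range(0,w,10):
        cv2.line(im,(i*k,0),(i*k,6 if (i+x0)%50 else 14),(0,255,255),1)
        if i%20==0: cv2.putText(im,str(x0+i),(i*k,24),0,.35,(0,255,255),1)
    for j in range(0,h,10):
        cv2.line(im,(0,j*k),(6,j*k),(0,255,255),1)
        if j%20==0: cv2.putText(im,str(y0+j),(8,j*k+4),0,.35,(0,255,255),1)
    cv2.imwrite('pics/'+fn,im)
E
python3 - <<'E'
from h import *
s=cam('side');t=cam('top')
import pickle;pickle.dump((s,t),open('c0.pkl','wb'))
crop(s,'s_shelf.png',310,195,110,105,5)
crop(t,'t_shelf.png',330,125,80,105,5)
crop(s,'s_rack.png',195,75,110,110,5)
crop(t,'t_rack.png',110,145,105,125,4)
E
```

```text
(no output)
```

View pics/s_shelf.png

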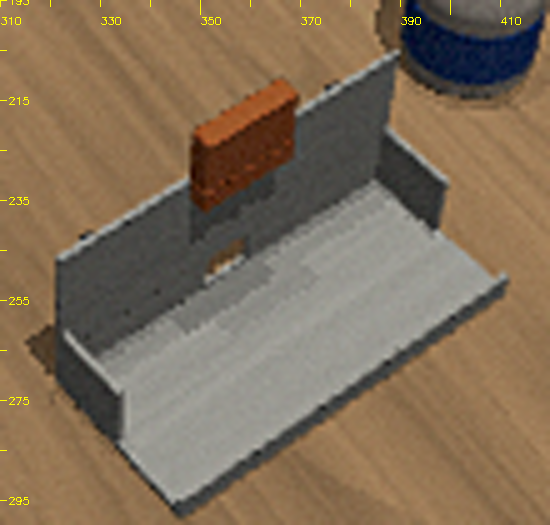

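View pics/t_shelf.png

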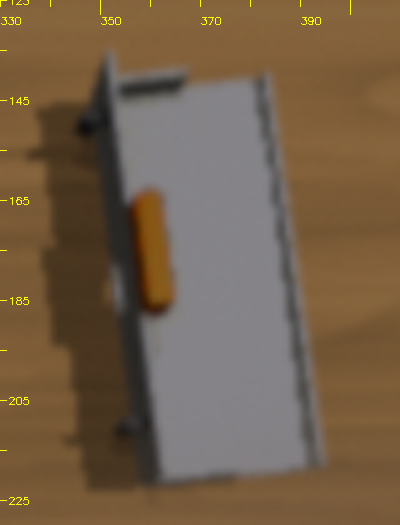

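View pics/s_rack.png

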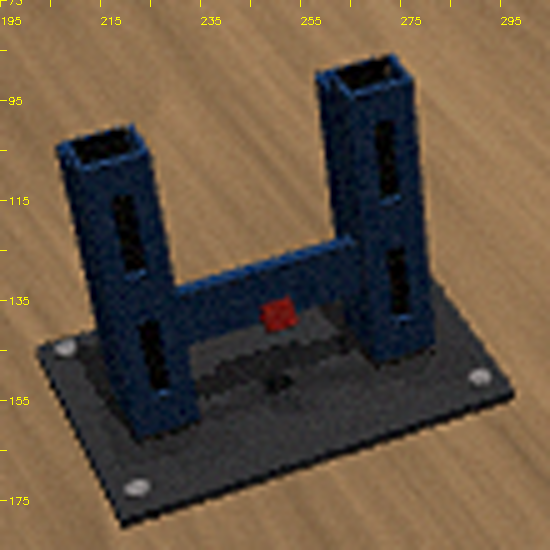

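View pics/t_rack.png

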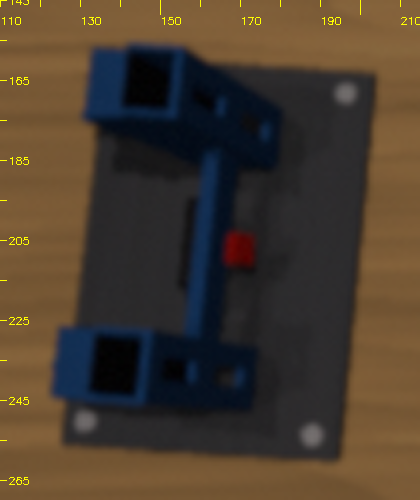

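The large shelf (side 365,250; top 372,180) is the candidate; I'll fit its pose with the given sizes, check that its width really is 190, and fit the rack as well.

```bash
cat > fit.py <<'E'
from h import *
def T(p,P):
    c,s=np.cos(p[2]),np.sin(p[2]); P=np.atleast_2d(P)
    return np.c_[p[0]+c*P[:,0]-s*P[:,1],p[1]+s*P[:,0]+c*P[:,1],P[:,2]]
def fit(obs,p0,extra=None,z=0):
    # obs list (cam,P,uv)
    def f(p):
        r=[]
        for d,P,uv in obs:
            r+=list((proj(d,T(p,P))[0]-uv))
        return np.array(r)
    s=least_squares(f,p0,loss='soft_l1'); return s.x,f(s.x).reshape(-1,2)
E
python3 - <<'E'
from fit import *
import pickle;s,t=pickle.load(open('c0.pkl','rb'))
# direct size checks
a=atz(s,321.4,271,0);b=atz(s,346,298.4,0);c=atz(s,411.4,253.4,0)
print('depth',np.linalg.norm(a-b),'width',np.linalg.norm(b-c))
for q in [((321.5,246.5),(361,221.4)),((389,206),(351.6,135.4))]: print(tri(s,q[0],t,q[1]))
# small shelves: plate-foot width
o=[(s,(-.0015,.095,.09),(321.5,246.5)),(s,(-.0015,-.095,.09),(389,206)),(s,(0,.095,0),(321.4,271)),
(s,(-.085,.095,0),(346,298.4)),(s,(-.085,-.095,0),(411.4,253.4)),
(s,(-.012,.025,.121),(350,225)),(s,(-.012,.025,.089),(351,237)),(s,(-.012,-.025,.121),(369.4,214.6)),(s,(-.012,-.025,.089),(368.8,226.6)),
(t,(-.0015,-.095,.09),(351.6,135.4)),(t,(-.0015,.095,.09),(361,221.4)),(t,(-.006,0,.121),(360.2,175)),
(t,(-.085,-.095,.014),(384,140)),(t,(-.085,.095,.014),(394.4,217.6))]
for sel in ('st','s','t'):
    oo=[x for x in o if (x[0] is s and 's' in sel) or (x[0] is t and 't' in sel)]
    p,r=fit(oo,[.4,-.15,1.5]);print('shelf',sel,p,'\n',r.round(1).tolist());print('grip',T(p,(-.006,0,.105)))
o=[(s,(0,.07,.145),(220.8,122)),(s,(0,-.07,.145),(272.5,106.8)),(s,(-.05,.0,.0),((219.4+298)/2,(180+153.4)/2)),
(t,(0,-.07,.19),(156.2,166)),(t,(0,.07,.19),(147.3,236.8))]
for sel in ('st','s','t'):
    oo=[x for x in o if (x[0] is s and 's' in sel) or (x[0] is t and 't' in sel)]
    p,r=fit(oo,[.4,.3,1.5]);print('rack',sel,p,'\n',r.round(1).tolist())
print(atz(s,219.4,180,0),atz(s,298,153.4,0),atz(s,202.4,145,0))
crop(t,'t_rack8.png',120,150,50,60,10)
crop(t,'t_rack9.png',120,205,60,60,10)
E
```

```text
depth 0.08489274818368123 width 0.19123774306191066
(array([ 0.4346906 , -0.20273701,  0.08605839]), np.float64(0.0049968704087507065))
(array([ 0.62448706, -0.18528207,  0.08587282]), np.float64(0.00046923727545019695))
shelf st [ 0.52859146 -0.19501613  1.67731772] 
 [[-0.4, 0.4], [0.2, -0.7], [-0.7, 0.3], [-0.6, 0.3], [-1.2, 0.3], [1.5, -0.6], [-0.3, -2.8], [0.4, -1.3], [-0.2, -3.5], [0.6, 0.2], [2.4, -1.0], [1.2, -0.2], [-0.3, -0.0], [0.4, 1.0]]
grip [[ 0.52922938 -0.20098212  0.105     ]]
shelf s [ 0.52815539 -0.19636341  1.67865359] 
 [[-0.2, 1.0], [0.3, -0.3], [-0.5, 0.9], [-0.4, 0.9], [-0.9, 0.8], [1.7, -0.1], [-0.1, -2.3], [0.6, -0.9], [0.0, -3.0]]
grip [[ 0.52880128 -0.20232854  0.105     ]]
shelf t [ 0.52871751 -0.19298247  1.6686383 ] 
 [[0.1, 0.1], [1.1, -1.0], [0.3, -0.3], [-0.7, 0.2], [-0.8, 1.3]]
grip [[ 0.52930363 -0.19895377  0.105     ]]
rack st [0.46862299 0.21632499 1.48553504] 
 [[-0.2, -0.4], [-0.0, 0.3], [1.0, 1.1], [-0.2, -0.3], [-0.2, 0.5]]
rack s [0.46867481 0.21786537 1.48770734] 
 [[-0.4, -0.7], [-0.3, -0.1], [0.9, 0.7]]
rack t [0.46882692 0.21592351 1.48452563] 
 [[0.0, -0.4], [-0.0, 0.4]]
[ 3.52053264e-01  1.78898537e-01 -1.11022302e-16] [0.58247392 0.16447947 0.        ] [0.36468037 0.33964513 0.        ]
```

View pics/t_rack8.png

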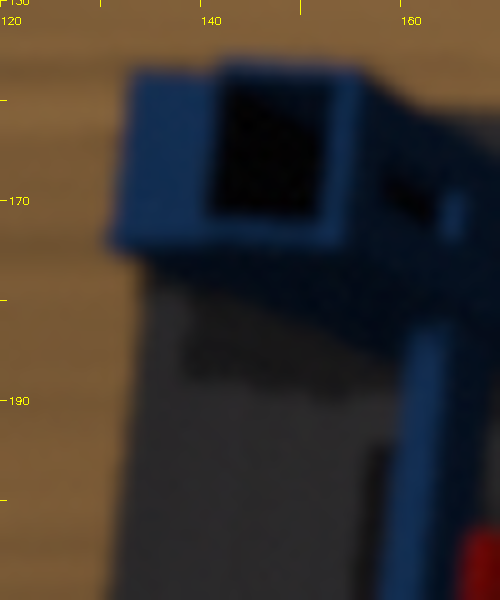

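View pics/t_rack9.png

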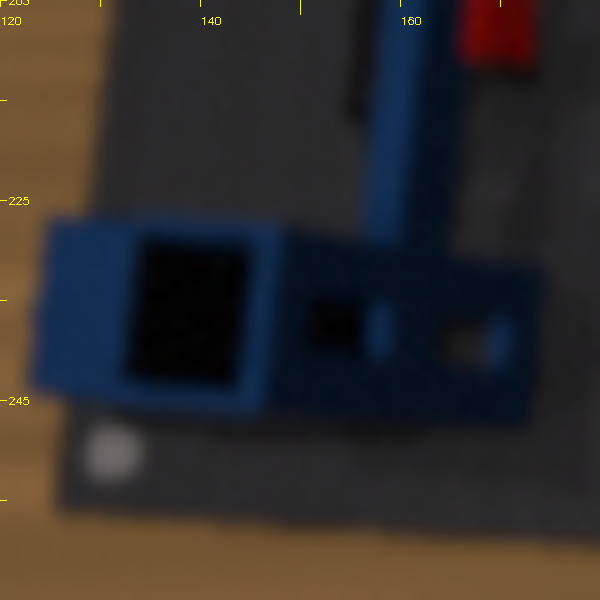

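The large shelf measures 191 x 85 mm, so it is the one meant: the two others (side (265,262) and (280,348)) are clearly smaller. Rack is at about (0.469, 0.216), yaw 1.486. I'll move over the shelf, going high first.

```bash
cat > go.py <<'E'
import sys
from h import *
x,y,z,yaw=[float(a) for a in sys.argv[1:5]]
s=ctrl.sense();R=np.array(s['eef_rot']);d=R.T@(np.array([x,y,z])-s['tool_pos'])*1000
cy=np.arctan2(R[1,0],R[0,0]);dy=(yaw-cy+np.pi/2)%np.pi-np.pi/2
print('t',round(float(s['time']),2),'pos',np.array(s['tool_pos']).round(4),'yaw',round(cy,3),'tooly',R[:,1].round(3),'F',np.array(s['contact_force']).round(1),'w',round(float(s['grip_width']),4),'\nshift',d.round(1),'spin',round(-dy,3))
E
python3 go.py .529 -.201 .30 1.675
python3 go.py .529 -.201 .30 1.675 >/dev/null; python3 - <<'E'
import pickle
from fit import *
s,t=pickle.load(open('c0.pkl','rb'))
# confirm crop small vs big with model overlay
im=s['img'][:,:,::-1].copy()
p=[.5286,-.1950,1.6765];B=[(0,.095,0),(0,-.095,0),(-.085,-.095,0),(-.085,.095,0),(0,.095,0),(0,.095,.09),(0,-.095,.09),(0,-.095,0)]
im=cv2.resize(im,None,fx=4,fy=4,interpolation=cv2.INTER_CUBIC)
cv2.polylines(im,[((proj(s,T(p,B))+.5)*4).astype(int)],False,(0,255,0),1)
cv2.polylines(im,[((proj(s,T(p,[(-.012,.025,.089),(-.012,-.025,.089),(-.012,-.025,.121),(-.012,.025,.121),(-.012,.025,.089)]))+.5)*4).astype(int)],False,(255,255,0),1)
cv2.imwrite('pics/ov.png',im[760:1260,1200:1700])
E
```

```text
t 0.2 pos [0.2017 0.5113 0.2091] yaw -1.947 tooly [-0.    -0.001 -1.   ] F [-0.3 -0.1  0. ] w 0.0856 
shift [542.6 -90.3 565.9] spin -0.48
```

View pics/ov.png

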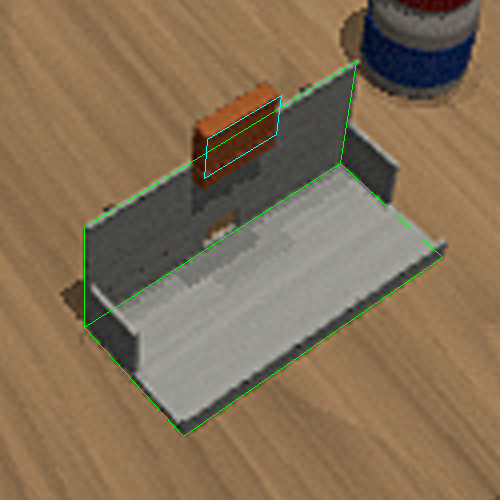

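Overlay matches the plate, tray and block within about 1–2 px. Moving.

```bash
python3 -m pendant '[[100,0,-40,0,0],[100,10,-78,10,0],[100,38,-90,39,-0.05],[100,66,-90,68,-0.12],[100,94,-90,97,-0.2]]'; python3 go.py .529 -.201 .30 1.675
```

```text
time: 0.62
tool_pos: [0.2578, 0.3875, 0.3]
eef_rot: [[-0.171, 0.0, 0.985], [-0.985, 0.001, -0.171], [-0.001, -1.0, 0.0]]
contact_force: [0.5, 1.0, 0.1]
grip_width: 0.0854
t 0.62 pos [0.2578 0.3875 0.3   ] yaw -1.742 tooly [ 0.     0.001 -1.   ] F [0.5 1.  0.1] w 0.0854 
shift [ 5.336e+02 -4.000e-01  3.676e+02] spin -0.276
```

```bash
python3 -m pendant '[[100,33,0,23,-0.06],[100,66,0,46,-0.12],[100,99,0,69,-0.18],[100,132,0,92,-0.24],[100,165,0,114,-0.27]]'; python3 go.py .529 -.201 .30 1.675
```

```text
time: 1.03
tool_pos: [0.3422, 0.2035, 0.3]
eef_rot: [[0.102, 0.001, 0.995], [-0.995, 0.001, 0.102], [-0.001, -1.0, 0.001]]
contact_force: [1.4, 0.7, 0.2]
grip_width: 0.0853
t 1.03 pos [0.3422 0.2035 0.3   ] yaw -1.469 tooly [ 0.001  0.001 -1.   ] F [1.4 0.7 0.2] w 0.0853 
shift [421.5  -0.5 144.5] spin -0.002
```

```bash
python3 -m pendant '[[100,38,0,13,0],[100,76,0,26,0],[100,114,0,39,0],[100,152,0,52,0],[100,190,0,65,0]]'; python3 -m pendant '[[100,38,0,13,0],[100,76,0,26,0],[100,114,0,39,0],[100,152,0,52,0],[100,190,0,65,0]]'; python3 go.py .529 -.201 .30 1.675
```

```text
time: 1.45
tool_pos: [0.4264, 0.0192, 0.2999]
eef_rot: [[0.102, 0.001, 0.995], [-0.995, 0.002, 0.102], [-0.002, -1.0, 0.001]]
contact_force: [0.7, -0.3, -0.2]
grip_width: 0.0856
time: 1.87
tool_pos: [0.5108, -0.1653, 0.2995]
eef_rot: [[0.102, 0.001, 0.995], [-0.995, 0.002, 0.102], [-0.002, -1.0, 0.001]]
contact_force: [1.3, 0.9, 0.3]
grip_width: 0.0852
t 1.87 pos [ 0.5108 -0.1653  0.2995] yaw -1.469 tooly [ 0.001  0.002 -1.   ] F [1.3 0.9 0.3] w 0.0852 
shift [37.3 -0.5 14.5] spin -0.002
```

```bash
python3 -m pendant '[[100,30,5,12,0],[100,37,30,14.5,0],[100,37,60,14.5,0],[100,37,90,14.5,0],[100,37,100,14.5,0]]'; python3 go.py .529 -.201 .086 1.675
python3 - <<'E'
from h import *
s=cam('side');t=cam('top');crop(s,'s1.png',290,150,130,150,4);crop(t,'t1.png',310,110,110,130,4)
E
```

```text
time: 2.28
tool_pos: [0.5267, -0.1998, 0.1943]
eef_rot: [[0.101, -0.007, 0.995], [-0.995, 0.005, 0.101], [-0.005, -1.0, -0.006]]
contact_force: [-0.1, 0.1, -0.4]
grip_width: 0.0853
t 2.28 pos [ 0.5267 -0.1998  0.1943] yaw -1.47 tooly [-0.007  0.005 -1.   ] F [-0.1  0.1 -0.4] w 0.0853 
shift [  2.  108.2   2.9] spin -0.003
```

View pics/s1.png

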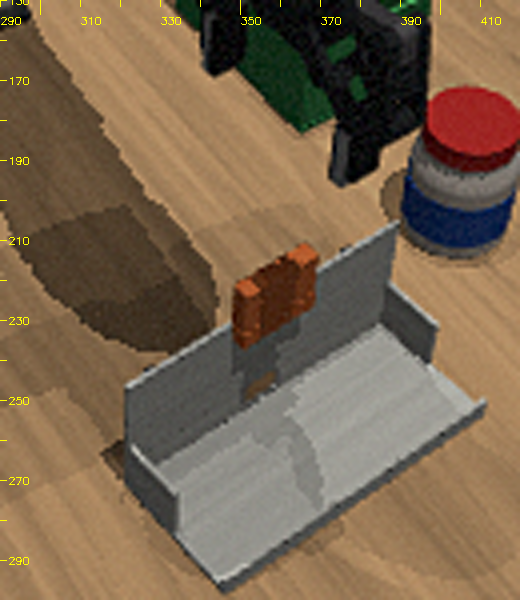

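View pics/t1.png

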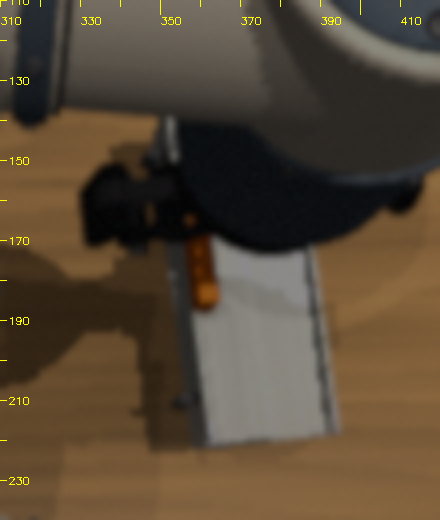

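Fingers (side ≈(343,165) and (385,190)) straddle the block at (359,230). Descend.

```bash
python3 -m pendant '[[100,2,25,3,0],[100,2,50,3,0],[100,2,75,3,0],[100,2,95,3,0],[100,2,108,3,0]]'; python3 go.py .529 -.201 .086 1.675
```

```text
time: 2.8
tool_pos: [0.5311, -0.2015, 0.0899]
eef_rot: [[0.103, -0.003, 0.995], [-0.995, 0.002, 0.103], [-0.002, -1.0, -0.003]]
contact_force: [0.5, -0.5, 0.2]
grip_width: 0.0854
t 2.8 pos [ 0.5311 -0.2015  0.0899] yaw -1.468 tooly [-0.003  0.002 -1.   ] F [ 0.5 -0.5  0.2] w 0.0854 
shift [-0.7  3.9 -2.1] spin -0.001
```

```bash
python3 -m pendant '[[100,-0.7,4,-2,0],[60,-0.7,4,-2,0],[40,-0.7,4,-2,0],[20,-0.7,4,-2,0],[5,-0.7,4,-2,0]]'; python3 -m pendant '[[0,0,0,0,0],[0,0,0,0,0],[0,0,0,0,0],[0,0,0,0,0],[0,0,0,0,0]]'; python3 go.py .529 -.201 .086 1.675;
```

```text
time: 3.22
tool_pos: [0.5301, -0.2012, 0.0875]
eef_rot: [[0.103, -0.0, 0.995], [-0.995, 0.001, 0.103], [-0.001, -1.0, -0.0]]
contact_force: [-0.7, -0.1, -0.4]
grip_width: 0.0389
time: 3.63
tool_pos: [0.5307, -0.2007, 0.0882]
eef_rot: [[0.103, 0.001, 0.995], [-0.995, 0.002, 0.103], [-0.002, -1.0, 0.002]]
contact_force: [0.1, 4.7, 5.9]
grip_width: 0.0103
t 3.63 pos [ 0.5307 -0.2007  0.0882] yaw -1.467 tooly [ 0.001  0.002 -1.   ] F [0.1 4.7 5.9] w 0.0103 
shift [ 0.1  2.2 -1.8] spin -0.001
```

```bash
python3 -m pendant '[[0,0,-3,0,0],[0,0,-8,0,0],[0,0,-16,0,0],[0,0,-26,0,0],[0,0,-40,0,0]]';python3 -m pendant '[[0,0,-10,0,0],[0,0,-20,0,0],[0,0,-20,0,0],[0,0,-20,0,0],[0,0,-20,0,0]]'; python3 go.py .467 .05 .25 1.486;python3 - <<'E'
from h import *
s=cam('side');t=cam('top');crop(s,'s2.png',290,150,130,150,4);crop(t,'t2.png',310,110,110,130,4)
print(ctrl.sense()['torque'])
E
```

```text
time: 4.05
tool_pos: [0.5299, -0.2009, 0.1282]
eef_rot: [[0.103, -0.001, 0.995], [-0.995, 0.002, 0.103], [-0.002, -1.0, -0.001]]
contact_force: [0.3, 0.8, -2.8]
grip_width: 0.01
time: 4.47
tool_pos: [0.5294, -0.2007, 0.1476]
eef_rot: [[0.103, -0.002, 0.995], [-0.995, 0.003, 0.103], [-0.003, -1.0, -0.002]]
contact_force: [0.5, -0.8, -2.7]
grip_width: 0.0099
t 4.47 pos [ 0.5294 -0.2007  0.1476] yaw -1.468 tooly [-0.002  0.003 -1.   ] F [ 0.5 -0.8 -2.7] w 0.0099 
shift [-256.1 -101.6  -36.5] spin 0.188
[ 0.08954453 -0.0059876  -0.06995891]
```

View pics/s2.png

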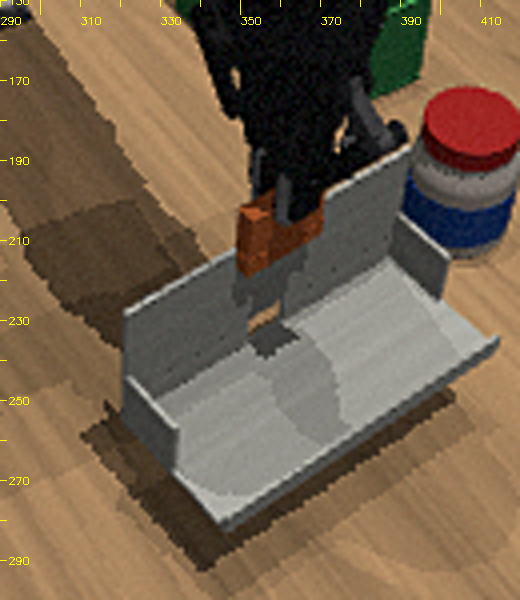

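Shelf lifted level (weight ≈2.8 N). Carry to a standoff in front of the rack.

```bash
python3 -m pendant '[[0,-3,-22,0,0],[0,-12,-45,-2,0],[0,-28,-68,-4,0],[0,-50,-90,-8,0],[0,-76,-100,-11,0]]'; python3 go.py .465 .15 .26 1.486
```

```text
time: 4.98
tool_pos: [0.5114, -0.1269, 0.25]
eef_rot: [[0.102, 0.0, 0.995], [-0.995, 0.001, 0.102], [-0.001, -1.0, 0.001]]
contact_force: [0.6, 0.8, -2.3]
grip_width: 0.0102
t 4.98 pos [ 0.5114 -0.1269  0.25  ] yaw -1.469 tooly [ 0.     0.001 -1.   ] F [ 0.6  0.8 -2.3] w 0.0102 
shift [-280.2   -9.6  -18. ] spin 0.187
```

```bash
python3 -m pendant '[[0,-30,-2,-2,0.02],[0,-60,-4,-4,0.05],[0,-90,-6,-6,0.09],[0,-120,-8,-8,0.13],[0,-150,-10,-10,0.17]]'; python3 go.py .465 .14 .26 1.486
```

```text
time: 5.4
tool_pos: [0.4854, 0.0226, 0.2598]
eef_rot: [[-0.07, -0.0, 0.998], [-0.998, 0.001, -0.07], [-0.001, -1.0, -0.001]]
contact_force: [1.3, 0.0, -2.5]
grip_width: 0.0099
t 5.4 pos [0.4854 0.0226 0.2598] yaw -1.641 tooly [-0.     0.001 -1.   ] F [ 1.3  0.  -2.5] w 0.0099 
shift [-115.7   -0.   -28.6] spin 0.014
```

```bash
python3 -m pendant '[[0,-30,0,12,0.01],[0,-58,0,14,0.01],[0,-82,0,16,0.01],[0,-100,0,18,0.01],[0,-106,0,20,0.01]]'; python3 go.py .465 .15 .18 1.486
```

```text
time: 5.82
tool_pos: [0.5127, 0.1294, 0.2588]
eef_rot: [[-0.078, -0.002, 0.997], [-0.997, 0.001, -0.078], [-0.001, -1.0, -0.002]]
contact_force: [0.4, -0.6, -3.1]
grip_width: 0.01
t 5.82 pos [0.5127 0.1294 0.2588] yaw -1.649 tooly [-0.002  0.001 -1.   ] F [ 0.4 -0.6 -3.1] w 0.01 
shift [-16.8  78.9 -49. ] spin 0.007
```

I had mis-signed the lateral shift there (it should have been −28); nothing was near. Correct it, then lower to entry height.

```bash
python3 -m pendant '[[0,0,0,-16,0.007],[0,-4,8,-34,0.007],[0,-8,24,-48,0.007],[0,-8,44,-49,0.007],[0,-8,62,-49,0.007]]'; python3 -m pendant '[[0,0,4,0,0],[0,0,10,0,0],[0,0,14,0,0],[0,0,16,0,0],[0,0,16,0,0]]'; python3 go.py .465 .15 .18 1.486; python3 - <<'E'
from h import *
import pickle
s=cam('side');t=cam('top');pickle.dump((s,t),open('c3.pkl','wb'));crop(s,'s3.png',190,70,140,140,5);crop(t,'t3.png',115,130,120,130,5)
E
```

```text
time: 6.23
tool_pos: [0.4634, 0.141, 0.1962]
eef_rot: [[-0.084, -0.002, 0.996], [-0.996, 0.001, -0.084], [-0.001, -1.0, -0.002]]
contact_force: [0.6, 0.0, -3.4]
grip_width: 0.0105
time: 6.65
tool_pos: [0.4637, 0.141, 0.1804]
eef_rot: [[-0.085, -0.002, 0.996], [-0.996, 0.002, -0.085], [-0.001, -1.0, -0.002]]
contact_force: [-0.2, -0.1, -3.2]
grip_width: 0.0099
t 6.65 pos [0.4637 0.141  0.1804] yaw -1.655 tooly [-0.002  0.002 -1.   ] F [-0.2 -0.1 -3.2] w 0.0099 
shift [-9.1  0.4  0.5] spin 0.0
```

View pics/s3.png

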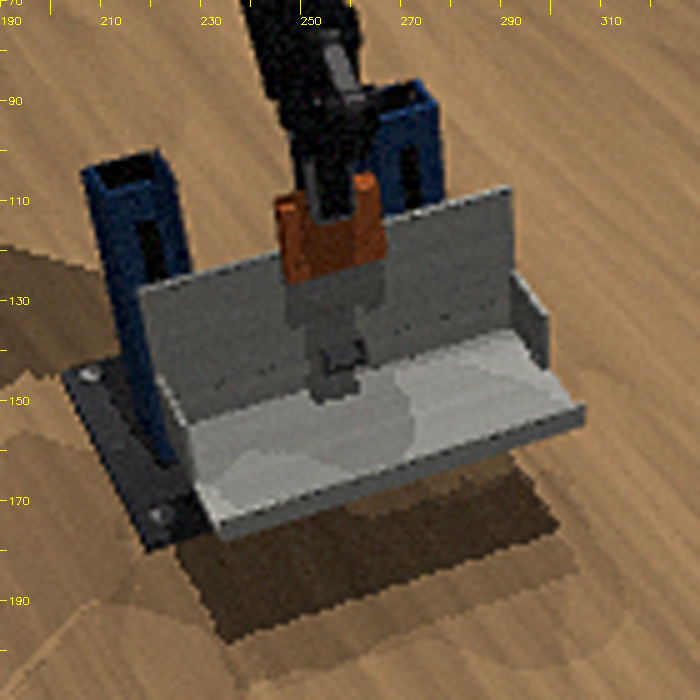

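View pics/t3.png

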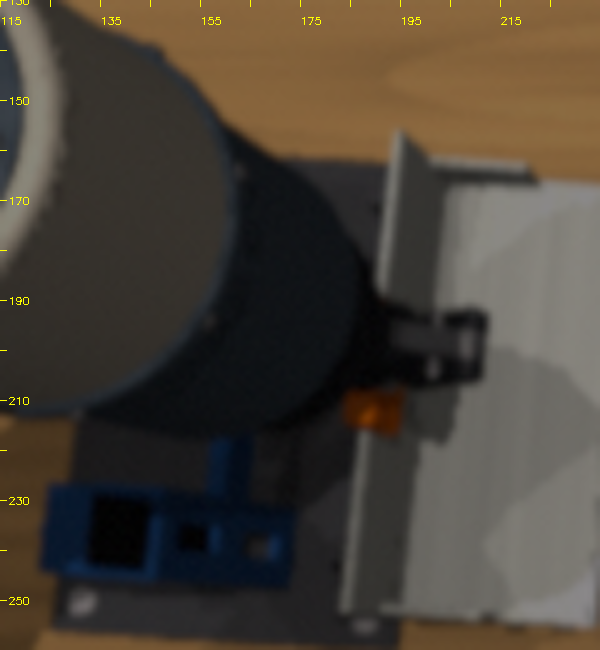

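```bash
cat > fit6.py <<'E'
from h import *
from scipy.spatial.transform import Rotation as Ro
def T6(p,P): return np.atleast_2d(P)@Ro.from_euler('ZYX',p[3:6]).as_matrix().T+p[:3]
def fit6(obs,p0,tiltw=200):
    f0=lambda p:np.concatenate([proj(d,T6(p,P))[0]-uv for d,P,uv in obs])
    f=lambda p:np.r_[f0(p),p[4:6]*tiltw*.2]
    r=least_squares(f,p0,loss='soft_l1');return r.x,f0(r.x).reshape(-1,2)
E
python3 - <<'E'
from fit6 import *
import pickle;s,t=pickle.load(open('c3.pkl','rb'))
o=[(s,(-.0015,.095,.09),(217.6,127.6)),(s,(-.0015,-.095,.09),(292.4,107.4)),(s,(-.085,.095,0),(235,178)),(s,(-.085,-.095,0),(307,154.6)),(s,(-.085,-.095,.014),(307,151)),
(t,(-.0015,-.095,.09),(194.4,156)),(t,(-.0015,.095,.09),(183.4,252))]
for sel in('st','s'):
    oo=[x for x in o if x[0] is s or 't' in sel]
    p,r=fit6(oo,[.46,.15,.09,1.486,0,0]);print(sel,p.round(4),r.round(1).tolist())
    rk=np.array([.4687,.2165]);c,sn=np.cos(1.486),np.sin(1.486)
    d=p[:2]-rk;print('in rack x,y',(c*d[0]+sn*d[1]).round(4),(-sn*d[0]+c*d[1]).round(4))
crop(s,'s3a.png',195,85,70,60,10);crop(s,'s3b.png',250,85,70,60,10);
crop(t,'t3a.png',170,140,60,50,10);crop(t,'t3b.png',170,215,60,50,10);
E
```

```text
st [ 4.6470e-01  1.4830e-01  9.0400e-02  1.4861e+00 -1.0000e-03  6.8000e-03] [[0.1, 0.4], [-0.2, -0.2], [-0.6, 0.1], [0.2, 0.3], [0.1, -0.4], [0.0, -0.1], [0.0, -0.2]]
in rack x,y -0.0683 -0.0018
s [ 4.6610e-01  1.5070e-01  8.8200e-02  1.4827e+00 -1.3000e-03  5.1000e-03] [[0.3, 0.4], [-0.1, -0.1], [-0.5, -0.1], [0.2, 0.3], [0.1, -0.4]]
in rack x,y -0.0658 -0.003
```

View pics/s3a.png

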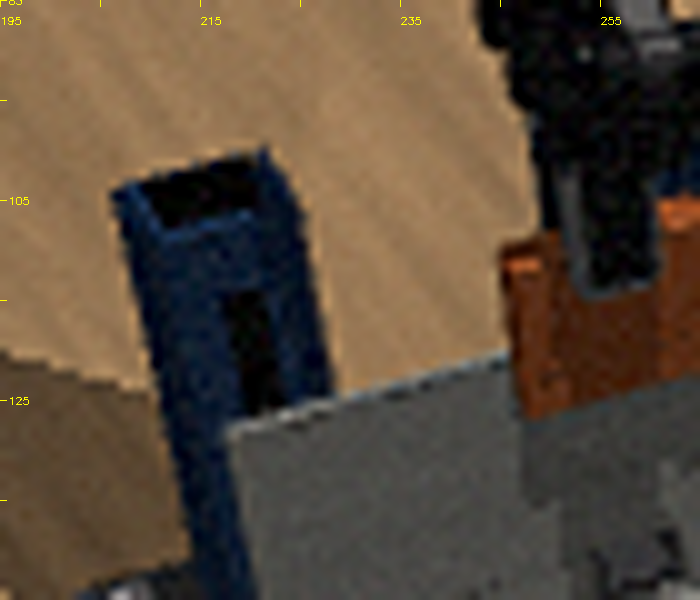

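View pics/s3b.png

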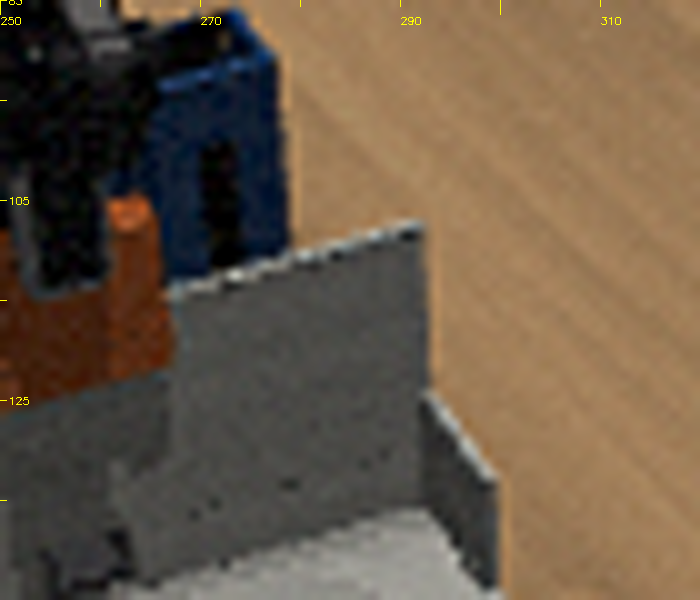

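View pics/t3a.png

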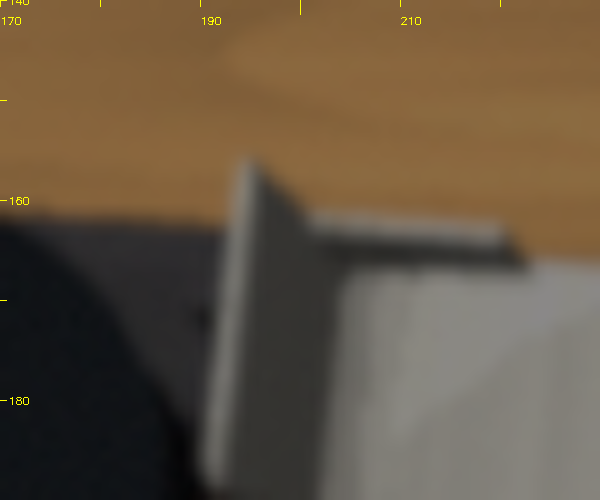

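View pics/t3b.png

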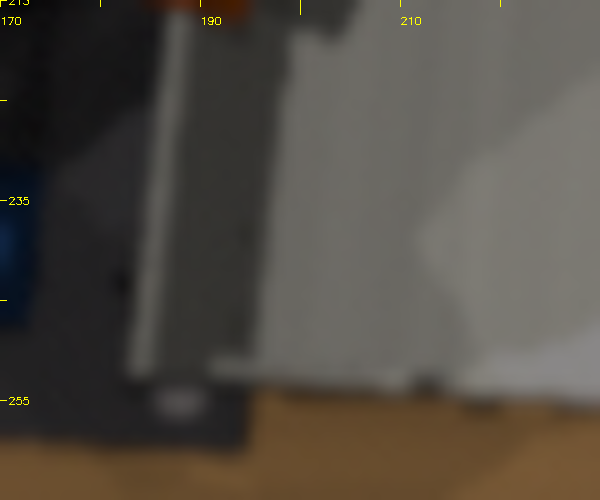

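Fit puts the shelf level, about 68 mm off the faces, ~2 mm too far to world +x, and ~2 mm high. Correct these and close in to ~22 mm.

```bash
python3 -m pendant '[[0,-10,1,-1,0],[0,-20,2,-2,0],[0,-32,3,-2,0],[0,-40,3,-2,0],[0,-45,3,-2,0]]'; python3 -m pendant '[[0,0,0,0,0],[0,0,0,0,0],[0,0,0,0,0],[0,0,0,0,0],[0,0,0,0,0]]'; python3 go.py .468 .20 .1777 1.486; python3 - <<'E'
from h import *
import pickle
s=cam('side');t=cam('top');pickle.dump((s,t),open('c4.pkl','wb'));crop(s,'s4a.png',195,80,75,60,10);crop(s,'s4b.png',250,75,75,60,10);
crop(t,'t4a.png',150,145,60,50,10);crop(t,'t4b.png',120,215,75,50,10);crop(s,'s4c.png',210,130,110,40,7)
E
```

```text
time: 7.17
tool_pos: [0.4657, 0.1877, 0.1777]
eef_rot: [[-0.083, -0.001, 0.997], [-0.997, 0.002, -0.083], [-0.002, -1.0, -0.001]]
contact_force: [0.3, -0.3, -3.3]
grip_width: 0.01
time: 7.58
tool_pos: [0.4657, 0.1873, 0.1778]
eef_rot: [[-0.084, -0.001, 0.997], [-0.996, 0.002, -0.084], [-0.002, -1.0, -0.001]]
contact_force: [0.3, 0.1, -2.8]
grip_width: 0.0099
t 7.58 pos [0.4657 0.1873 0.1778] yaw -1.654 tooly [-0.001  0.002 -1.   ] F [ 0.3  0.1 -2.8] w 0.0099 
shift [-12.8   0.1   1.2] spin 0.001
```

View pics/s4a.png

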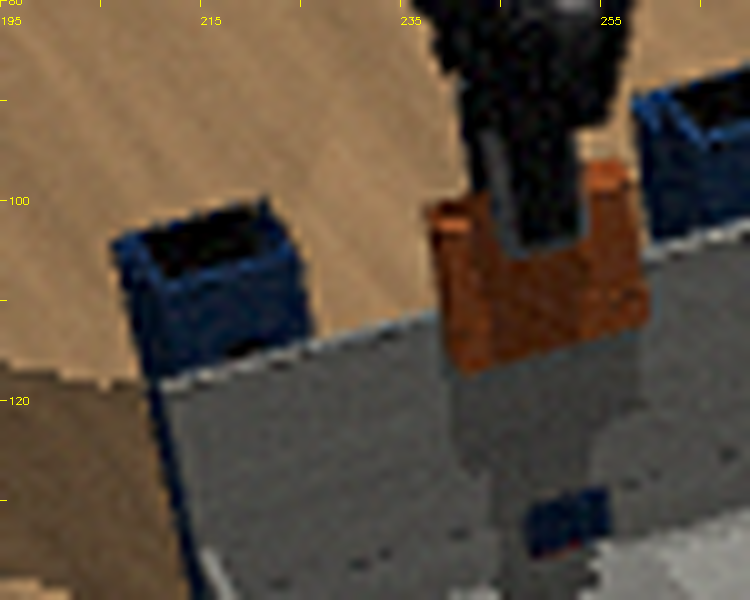

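View pics/s4b.png

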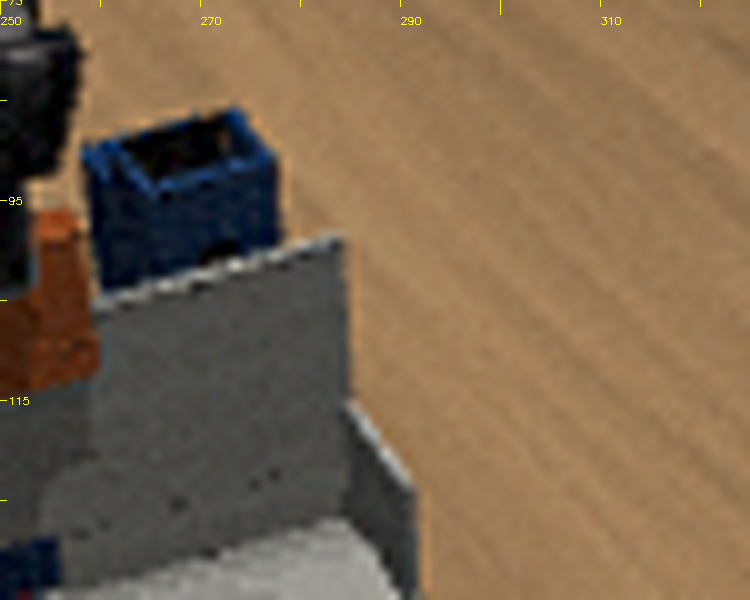

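View pics/t4a.png

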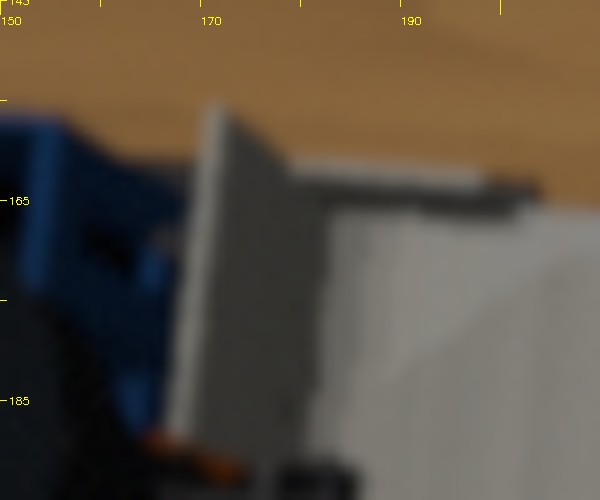

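View pics/t4b.png

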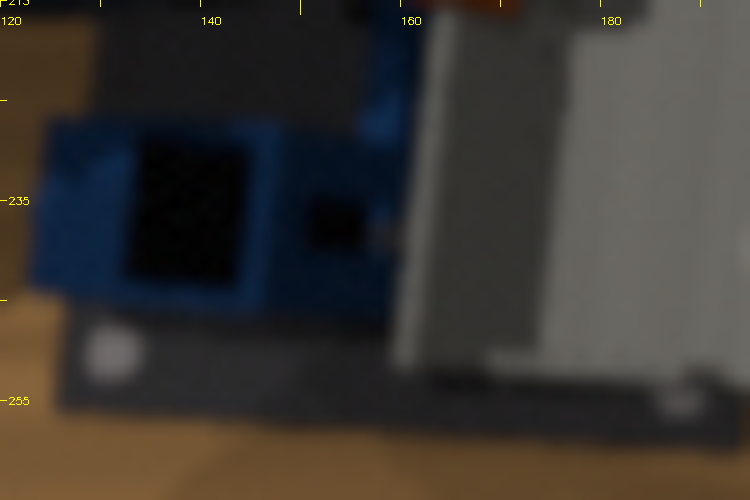

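View pics/s4c.png

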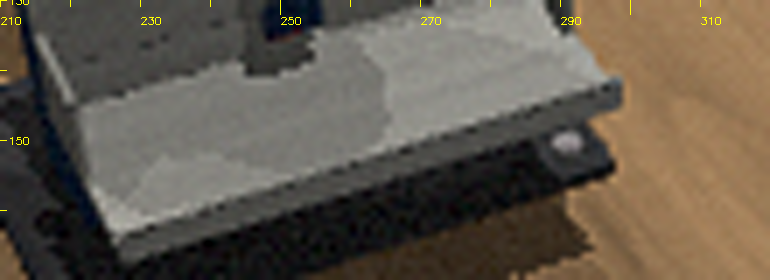

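```bash
python3 - <<'E'
from fit6 import *
from fit import fit
import pickle;s,t=pickle.load(open('c4.pkl','rb'))
o=[(s,(-.0015,.095,.09),(210.5,118.8)),(s,(-.0015,-.095,.09),(284.3,98.5)),(s,(-.085,.095,0),(227.9,167.6)),(s,(-.085,-.095,0),(298.9,144.3)),(s,(-.085,-.095,.014),(298.6,140.9)),
(t,(-.0015,-.095,.09),(172,155.5)),(t,(-.0015,.095,.09),(160.3,251.8))]
k=[(s,(0,.088,.19),(211,108.5)),(s,(0,.052,.19),(225.1,105.5)),(s,(0,-.052,.19),(266,94)),(s,(0,-.088,.19),(277.7,90.7)),
(t,(0,.052,.19),(148.3,227.5)),(t,(0,.088,.19),(146.5,246.2)),(t,(0,-.088,.19),(155.8,157)),(t,(0,-.052,.19),(154.3,174.5)),
(s,(0,.07,.145),(220.8,122)),(s,(0,-.07,.145),(272.5,106.8))]
for sel in('st','s','t'):
    pick=lambda o:[x for x in o if (x[0] is s and 's' in sel) or (x[0] is t and 't' in sel)]
    pr,rr=fit(pick(k),[.4687,.2165,1.486]);print(sel,'rack',pr.round(4),rr.round(1).tolist())
    oo=pick(o)
    p,r=fit6(oo,[.46,.19,.09,1.486,0,0],200 if sel!='t' else 1e4);print('   shelf',p.round(4),r.round(1).tolist())
    c,sn=np.cos(pr[2]),np.sin(pr[2])
    d=p[:2]-pr[:2];print('   shelf in rack x,y,yaw',(c*d[0]+sn*d[1]).round(4),(-sn*d[0]+c*d[1]).round(4),(p[3]-pr[2]).round(4))
E
```

```text
st rack [0.4693 0.2165 1.5008] [[-0.2, 0.2], [-0.1, -0.7], [-1.5, -0.3], [-0.1, -0.6], [0.3, 0.1], [0.1, 0.2], [0.5, -0.6], [0.1, -0.1], [0.2, -0.3], [0.0, -0.1]]
   shelf [ 4.6630e-01  1.9300e-01  8.9200e-02  1.4832e+00 -1.2000e-03 -5.1000e-03] [[0.5, -0.1], [-0.3, -0.2], [-0.2, -0.1], [0.1, 0.6], [0.2, -0.3], [-0.1, 0.3], [0.1, -0.0]]
   shelf in rack x,y,yaw -0.0237 0.0013 -0.0176
s rack [0.4692 0.2151 1.494 ] [[-0.1, 0.4], [0.0, -0.5], [-1.2, 0.1], [0.3, -0.2], [0.3, -0.1], [0.3, 0.3]]
   shelf [ 4.6510e-01  1.9150e-01  9.0400e-02  1.4904e+00 -8.0000e-04 -1.3000e-03] [[0.4, -0.0], [-0.4, -0.2], [-0.2, 0.0], [0.1, 0.6], [0.2, -0.3]]
   shelf in rack x,y,yaw -0.0238 0.0023 -0.0036
t rack [0.4691 0.217  1.5033] [[0.1, 0.2], [-0.1, 0.3], [0.2, -0.5], [-0.2, -0.0]]
   shelf [0.4658 0.1919 0.0925 1.4838 0.     0.    ] [[0.0, -0.0], [0.0, 0.0]]
   shelf in rack x,y,yaw -0.0253 0.0016 -0.0195
```

```bash
python3 - <<'E'
from h import *
import pickle;s,t=pickle.load(open('c0.pkl','rb'))
a=[crop(t,f'b{i}.png',x,y,35,28,10) for i,(x,y) in enumerate([(180,150),(175,240),(115,240)])]
im=np.hstack([cv2.imread(f'pics/b{i}.png') for i in range(2)]);im=np.clip(im.astype(float)*2,0,255).astype('uint8');cv2.imwrite('pics/bb.png',im)
im=cv2.imread('pics/b2.png');cv2.imwrite('pics/b2.png',np.clip(im.astype(float)*2,0,255).astype('uint8'))
E
```

```text
(no output)
```

View pics/bb.png

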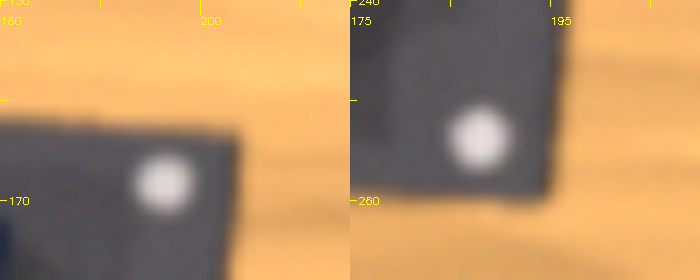

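View pics/b2.png

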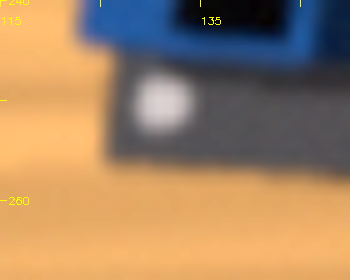

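```bash
python3 - <<'E'
from h import *
import pickle;s,t=pickle.load(open('c0.pkl','rb'))
A=lambda d,u,v,z=.008:atz(d,u,v,z)
for d,n,p in[(t,'t screws',[(196.4,168.3),(188,253.8),(131.2,250.3)]),(t,'t corners',[(203.8,163.3),(195,259.7),(125.7,256)]),
 (s,'s screws',[(195+480/5,75+376/5),(195+137/5,75+487/5),(195+65/5,75+347/5)])]:
    q=[A(d,*x) for x in p];m=(q[0]+q[1])/2;e=q[0]-q[1]
    print(n,'mid',m.round(4),'len',np.linalg.norm(e).round(4),'yaw',(np.arctan2(e[1],e[0])+np.pi/2).round(4),'yaw2',np.arctan2(*(q[2]-q[1])[[1,0]]).round(4),np.linalg.norm(q[2]-q[1]).round(4))
# latch & plate lines from c4
s,t=pickle.load(open('c4.pkl','rb'))
q=[A(t,172,155.5,.18),A(t,160.3,251.8,.18)];e=q[0]-q[1];print('plate top cam',((q[0]+q[1])/2).round(4),np.linalg.norm(e),np.arctan2(e[1],e[0])+np.pi/2)
q=[A(s,284.3,98.5,.18),A(s,210.5,118.8,.18)];e=q[0]-q[1];print('plate side cam',((q[0]+q[1])/2).round(4),np.linalg.norm(e),np.arctan2(e[1],e[0])+np.pi/2)
q=[A(s,298.9,144.3,.09),A(s,227.9,167.6,.09)];e=q[0]-q[1];print('tray side cam',((q[0]+q[1])/2).round(4),np.linalg.norm(e),np.arctan2(e[1],e[0])+np.pi/2)
E
```

```text
t screws mid [0.4674 0.184  0.008 ] len 0.201 yaw 1.4988 yaw2 1.4978 0.1306
t corners mid [0.4665 0.1672 0.008 ] len 0.2266 yaw 1.5035 yaw2 1.5058 0.159
s screws mid [0.468 0.186 0.008] len 0.2007 yaw 1.4951 yaw2 1.4996 0.1306
plate top cam [0.4659 0.1911 0.18  ] 0.19052653081331525 1.483800506608924
plate side cam [0.465  0.1901 0.18  ] 0.19164408124283566 1.4836406627756515
tray side cam [0.4592 0.1081 0.09  ] 0.19046792408280502 1.5041385366740196
```

Base screws, corners and uprights agree on rack yaw ≈1.499 and centre x ≈0.4695, so the shelf needs +1.5 mm along tool z and −0.013 spin. Apply, then advance carefully.

```bash
python3 -m pendant '[[0,0,0,1,-0.006],[0,-1,0,1.5,-0.013],[0,-2,0,1.5,-0.013],[0,-4,0,1.5,-0.013],[0,-6,0,1.5,-0.013]]'; python3 go.py .468 .20 .1777 1.499; python3 -m pendant '[[0,-1,0,0,0],[0,-3,0,0,0],[0,-4,0,0,0],[0,-5,0,0,0],[0,-6,0,0,0]]'; python3 go.py .468 .20 .1777 1.499
```

```text
time: 8.1
tool_pos: [0.4678, 0.1934, 0.1778]
eef_rot: [[-0.071, -0.001, 0.997], [-0.997, 0.002, -0.071], [-0.002, -1.0, -0.001]]
contact_force: [-0.2, 0.2, -3.1]
grip_width: 0.0104
t 8.1 pos [0.4678 0.1934 0.1778] yaw -1.642 tooly [-0.001  0.002 -1.   ] F [-0.2  0.2 -3.1] w 0.0104 
shift [-6.6  0.1 -0.3] spin 0.001
time: 8.52
tool_pos: [0.4682, 0.1996, 0.1778]
eef_rot: [[-0.071, -0.001, 0.997], [-0.997, 0.002, -0.071], [-0.002, -1.0, -0.001]]
contact_force: [0.5, 0.1, -2.8]
grip_width: 0.01
t 8.52 pos [0.4682 0.1996 0.1778] yaw -1.642 tooly [-0.001  0.002 -1.   ] F [ 0.5  0.1 -2.8] w 0.01 
shift [-0.4  0.1 -0.3] spin 0.001
```

```bash
python3 - <<'E'
from h import *
s=cam('side');t=cam('top');crop(s,'s5.png',195,75,115,100,6);crop(t,'t5.png',120,145,90,120,5)
E
```

```text
(no output)
```

View pics/s5.png

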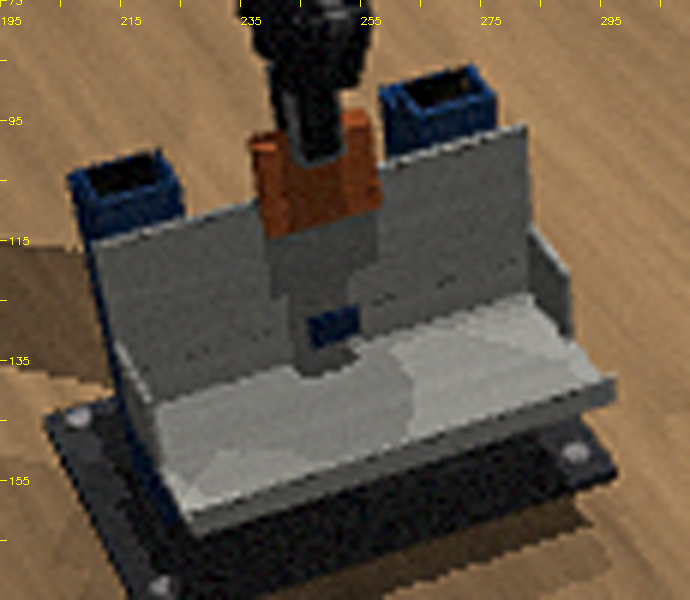

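View pics/t5.png

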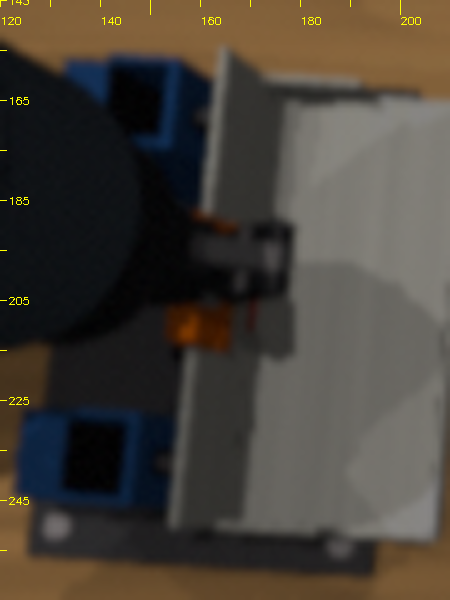

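Both claws (top view ≈(160,168), (152,238)) line up with the slot columns; no contact force. Feel in further.

```bash
python3 -m pendant '[[0,-1,0,0,0],[0,-1.5,0,0,0],[0,-2,0,0,0],[0,-2.5,0,0,0],[0,-3,0,0,0]]';  python3 -m pendant '[[0,-1,0,0,0],[0,-1.5,0,0,0],[0,-2,0,0,0],[0,-2.5,0,0,0],[0,-3,0,0,0]]'
```

```text
time: 9.03
tool_pos: [0.4684, 0.2026, 0.1778]
eef_rot: [[-0.071, -0.001, 0.997], [-0.997, 0.002, -0.071], [-0.002, -1.0, -0.001]]
contact_force: [0.2, -0.2, -2.6]
grip_width: 0.01
time: 9.45
tool_pos: [0.4686, 0.2056, 0.1778]
eef_rot: [[-0.071, -0.001, 0.998], [-0.998, 0.002, -0.071], [-0.002, -1.0, -0.001]]
contact_force: [-0.2, 0.1, -2.6]
grip_width: 0.0103
```

```bash
python3 -m pendant '[[0,-0.5,0,0,0],[0,-1,0,0,0],[0,-1.5,0,0,0],[0,-2,0,0,0],[0,-2,0,0,0]]'; python3 go.py .468 .2095 .1777 1.499
```

```text
time: 9.87
tool_pos: [0.4688, 0.2077, 0.1778]
eef_rot: [[-0.071, -0.001, 0.998], [-0.998, 0.002, -0.071], [-0.002, -1.0, -0.001]]
contact_force: [-0.3, 0.9, -4.3]
grip_width: 0.0105
t 9.87 pos [0.4688 0.2077 0.1778] yaw -1.641 tooly [-0.001  0.002 -1.   ] F [-0.3  0.9 -4.3] w 0.0105 
shift [-1.7  0.1 -0.9] spin 0.001
```

```bash
python3 -m pendant '[[0,-0.5,0,0,0],[0,-1,0,0,0],[0,-1,0,0,0],[0,-1.5,0,0,0],[0,-1.5,0,0,0]]'; python3 go.py .468 .2095 .1777 1.499
```

```text
time: 10.28
tool_pos: [0.4689, 0.2092, 0.1778]
eef_rot: [[-0.071, -0.001, 0.998], [-0.998, 0.002, -0.071], [-0.002, -1.0, -0.001]]
contact_force: [-0.1, -0.4, -3.5]
grip_width: 0.01
t 10.28 pos [0.4689 0.2092 0.1778] yaw -1.641 tooly [-0.001  0.002 -1.   ] F [-0.1 -0.4 -3.5] w 0.01 
shift [-0.2  0.1 -0.9] spin 0.001
```

```bash
python3 -m pendant '[[0,-0.5,0,0,0],[0,-1,0,0,0],[0,-1,0,0,0],[0,-1,0,0,0],[0,-1,0,0,0]]'; python3 - <<'E'
from h import *
s=cam('side');t=cam('top');crop(s,'s6.png',195,75,115,100,6);crop(t,'t6.png',120,145,90,120,5)
E
```

```text
time: 10.7
tool_pos: [0.469, 0.2103, 0.1778]
eef_rot: [[-0.07, -0.001, 0.998], [-0.998, 0.002, -0.07], [-0.002, -1.0, -0.001]]
contact_force: [-0.4, 0.1, -3.4]
grip_width: 0.0101
```

View pics/s6.png

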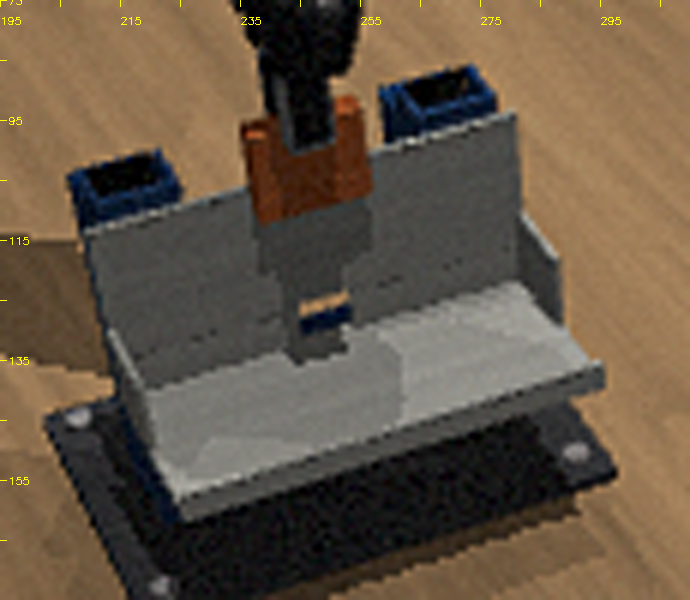

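View pics/t6.png

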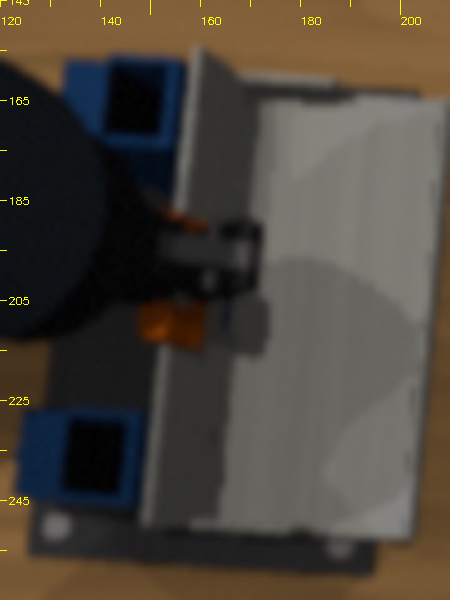

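```bash
python3 -m pendant '[[0,-0.3,0,0,0],[0,-0.6,0,0,0],[0,-0.8,0,0,0],[0,-1,0,0,0],[0,-1,0,0,0]]'
```

```text
time: 11.22
tool_pos: [0.469, 0.2112, 0.1778]
eef_rot: [[-0.071, -0.001, 0.998], [-0.998, 0.002, -0.071], [-0.002, -1.0, -0.001]]
contact_force: [0.4, -0.7, -3.1]
grip_width: 0.0102
```

```bash
python3 -m pendant '[[0,-0.3,0,0,0],[0,-0.6,0,0,0],[0,-0.8,0,0,0],[0,-1,0,0,0],[0,-1,0,0,0]]'
```

```text
time: 11.63
tool_pos: [0.4691, 0.212, 0.1778]
eef_rot: [[-0.071, -0.001, 0.997], [-0.997, 0.001, -0.071], [-0.001, -1.0, -0.001]]
contact_force: [-0.2, -1.3, -1.8]
grip_width: 0.0105
```

```bash
python3 -m pendant '[[0,-0.3,0,0,0],[0,-0.6,0,0,0],[0,-0.8,0,0,0],[0,-1,0,0,0],[0,-1,0,0,0]]'
```

```text
time: 12.05
tool_pos: [0.469, 0.2127, 0.1778]
eef_rot: [[-0.071, -0.001, 0.997], [-0.997, 0.001, -0.071], [-0.001, -1.0, -0.001]]
contact_force: [-0.5, -2.2, -1.5]
grip_width: 0.0102
```

```bash
python3 -m pendant '[[0,-0.3,0,0,0],[0,-0.6,0,0,0],[0,-0.6,0,0,0],[0,-0.6,0,0,0],[0,-0.6,0,0,0]]'; python3 - <<'E'
from h import *
print(ctrl.sense()['torque'])
t=cam('top');crop(t,'t7.png',120,145,60,60,10);crop(t,'t7b.png',120,205,60,60,10)
cv2.imwrite('pics/t7c.png',np.clip(np.hstack([cv2.imread('pics/t7.png'),cv2.imread('pics/t7b.png')])[:, :].astype(float)*1.8,0,255).astype('uint8')[:, :1200][::1,::1])
im=cv2.imread('pics/t7c.png');cv2.imwrite('pics/t7c.png',cv2.resize(im,(800,400)))
E
```

```text
time: 12.47
tool_pos: [0.4691, 0.2127, 0.1778]
eef_rot: [[-0.071, -0.002, 0.997], [-0.997, -0.0, -0.071], [0.0, -1.0, -0.002]]
contact_force: [0.0, -5.1, -1.0]
grip_width: 0.01
[-2.00341855  0.10755857 -0.01782382]
```

View pics/t7c.png

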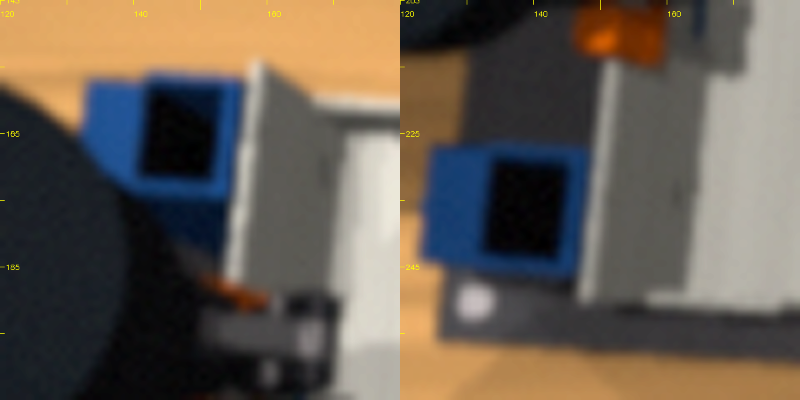

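Plate is flat against the faces (Fy −5 N, no yaw torque). Ease off slightly and lower.

```bash
python3 -m pendant '[[0,0.4,0,0,0],[0,0.4,1,0,0],[0,0.4,2.5,0,0],[0,0.4,4,0,0],[0,0.4,5,0,0]]'; python3 -c "
from h import *;print(ctrl.sense()['torque'])"
```

```text
time: 12.93
tool_pos: [0.469, 0.2126, 0.1725]
eef_rot: [[-0.071, -0.002, 0.997], [-0.997, 0.0, -0.071], [-0.0, -1.0, -0.002]]
contact_force: [-0.4, -1.7, -2.0]
grip_width: 0.01
[-0.64674332 -0.01130067 -0.10733168]
```

```bash
python3 -m pendant '[[0,0,1,0,0],[0,0,2,0,0],[0,0,3,0,0],[0,0,4,0,0],[0,0,5,0,0]]'; python3 -m pendant '[[0,0,1,0,0],[0,0,2,0,0],[0,0,3,0,0],[0,0,3,0,0],[0,0,3,0,0]]'
```

```text
time: 13.35
tool_pos: [0.469, 0.2127, 0.1674]
eef_rot: [[-0.071, -0.002, 0.997], [-0.997, 0.0, -0.071], [-0.0, -1.0, -0.002]]
contact_force: [0.0, -3.2, -1.8]
grip_width: 0.0101
time: 13.77
tool_pos: [0.4689, 0.2126, 0.164]
eef_rot: [[-0.071, -0.002, 0.997], [-0.997, 0.0, -0.071], [-0.0, -1.0, -0.002]]
contact_force: [1.2, -2.1, -4.0]
grip_width: 0.0104
```

```bash
python3 -m pendant '[[0,0,0.6,0,0],[0,0,1.2,0,0],[0,0,1.8,0,0],[0,0,2.4,0,0],[0,0,3,0,0]]'; python3 -m pendant '[[0,0,0.6,0,0],[0,0,1.2,0,0],[0,0,1.8,0,0],[0,0,1.8,0,0],[0,0,1.8,0,0]]'
```

```text
time: 14.18
tool_pos: [0.4692, 0.2126, 0.1615]
eef_rot: [[-0.071, -0.001, 0.997], [-0.997, 0.0, -0.071], [-0.0, -1.0, -0.001]]
contact_force: [0.3, -3.0, 2.0]
grip_width: 0.01
time: 14.6
tool_pos: [0.4693, 0.2125, 0.1598]
eef_rot: [[-0.071, -0.001, 0.998], [-0.998, -0.0, -0.071], [0.0, -1.0, -0.001]]
contact_force: [0.2, -3.5, 1.9]
grip_width: 0.0104
```

```bash
python3 -m pendant '[[0,0,0.5,0,0],[0,0,1,0,0],[0,0,1.5,0,0],[0,0,2,0,0],[0,0,2,0,0]]'
```

```text
time: 15.02
tool_pos: [0.4694, 0.2123, 0.1579]
eef_rot: [[-0.071, -0.001, 0.998], [-0.998, -0.0, -0.071], [0.0, -1.0, -0.001]]
contact_force: [-0.9, -4.0, 3.1]
grip_width: 0.0098
```

```bash
python3 -m pendant '[[0,0,0.5,0,0],[0,0,1,0,0],[0,0,1.5,0,0],[0,0,2,0,0],[0,0,2,0,0]]'
```

```text
time: 15.43
tool_pos: [0.4698, 0.2122, 0.1564]
eef_rot: [[-0.071, 0.0, 0.998], [-0.998, -0.0, -0.071], [0.0, -1.0, 0.0]]
contact_force: [-0.4, -4.8, 6.8]
grip_width: 0.0101
```

```bash
python3 -m pendant '[[0,0,0.5,0,0],[0,0,1,0,0],[0,0,1.5,0,0],[0,0,2,0,0],[0,0,2,0,0]]'; python3 - <<'E'
from h import *
s=cam('side');crop(s,'s8.png',195,75,115,100,6)
print(ctrl.sense()['torque'])
E
```

```text
time: 15.85
tool_pos: [0.4702, 0.2122, 0.1552]
eef_rot: [[-0.071, 0.002, 0.998], [-0.998, -0.0, -0.071], [0.0, -1.0, 0.002]]
contact_force: [-1.6, -3.8, 8.2]
grip_width: 0.01
[-1.95911317  0.38775358 -0.11088074]
```

View pics/s8.png

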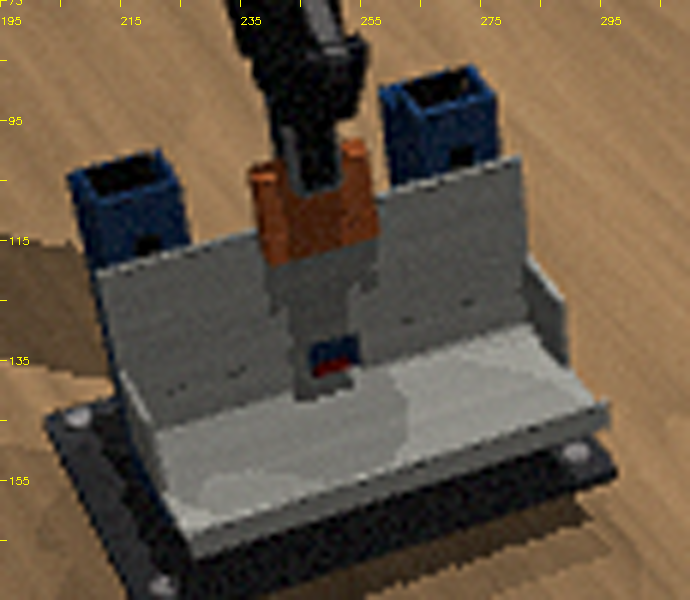

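The latch shows red through the window's lower part (250,136); the shelf is level, with the force building as described. Continue slowly.

```bash
python3 -m pendant '[[0,0.2,0.6,-0.3,0],[0,0.2,1.2,-0.3,0],[0,0.2,1.8,-0.3,0],[0,0.2,2.4,-0.3,0],[0,0.2,2.4,-0.3,0]]'
```

```text
time: 16.32
tool_pos: [0.4705, 0.2121, 0.1539]
eef_rot: [[-0.07, 0.004, 0.998], [-0.998, 0.0, -0.07], [-0.001, -1.0, 0.003]]
contact_force: [-0.5, -4.6, 8.6]
grip_width: 0.0101
```

```bash
python3 -m pendant '[[0,0,0.6,-0.3,0],[0,0,1.2,-0.3,0],[0,0,1.8,-0.3,0],[0,0,2.4,-0.3,0],[0,0,2.4,-0.3,0]]'
```

```text
time: 16.73
tool_pos: [0.4707, 0.2122, 0.1526]
eef_rot: [[-0.07, 0.005, 0.998], [-0.998, 0.001, -0.07], [-0.001, -1.0, 0.005]]
contact_force: [-1.2, -3.8, 9.4]
grip_width: 0.0099
```

```bash
python3 -m pendant '[[0,0,0.6,-0.8,0],[0,0,1.2,-1,0],[0,0,1.8,-1.2,0],[0,0,2.4,-1.2,0],[0,0,2.6,-1.2,0]]';python3 -c "
from h import *;print(ctrl.sense()['torque'])"
```

```text
time: 17.15
tool_pos: [0.4704, 0.2123, 0.1516]
eef_rot: [[-0.07, 0.008, 0.998], [-0.998, 0.001, -0.07], [-0.002, -1.0, 0.008]]
contact_force: [-2.1, -4.4, 11.7]
grip_width: 0.0098
[-2.14490304  0.73721379 -0.09596944]
```

```bash
python3 - <<'E'
from h import *
import pickle
s=cam('side');t=cam('top');pickle.dump((s,t),open('c9.pkl','wb'));crop(s,'s9.png',200,80,100,75,8);crop(t,'t9.png',120,145,90,120,5)
E
```

```text
(no output)
```

View pics/s9.png

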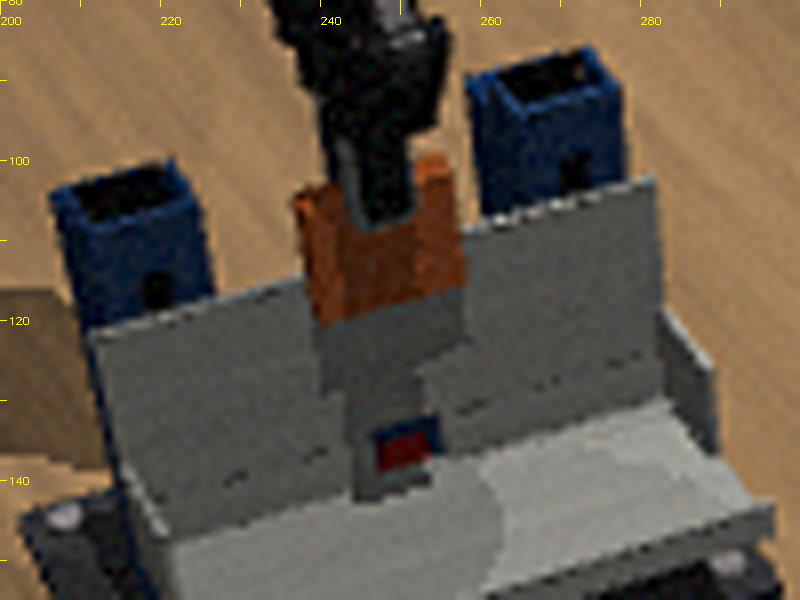

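View pics/t9.png

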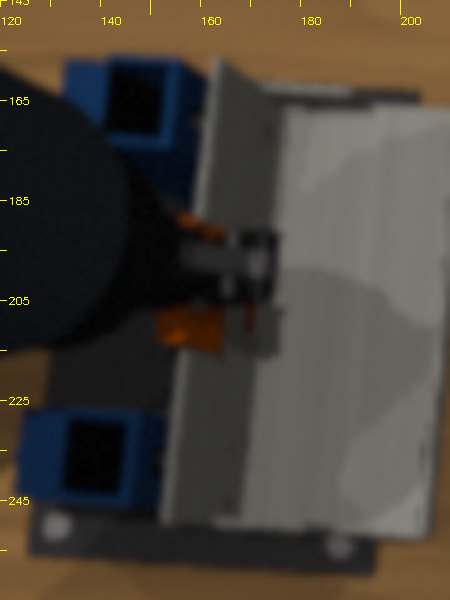

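```bash
python3 - <<'E'
from fit6 import *
import pickle;s,t=pickle.load(open('c9.pkl','rb'))
crop(s,'s9b.png',205,140,100,35,8);crop(t,'t9b.png',145,150,40,30,15);crop(t,'t9c.png',140,230,40,30,15)
cv2.imwrite('pics/t9d.png',np.clip(np.vstack([cv2.imread('pics/t9b.png'),cv2.imread('pics/t9c.png')])*1.6,0,255).astype('uint8')[:600*2])
im=cv2.imread('pics/t9d.png');cv2.imwrite('pics/t9d.png',cv2.resize(im,None,fx=.66,fy=.66))
E
```

```text
(no output)
```

View pics/s9b.png

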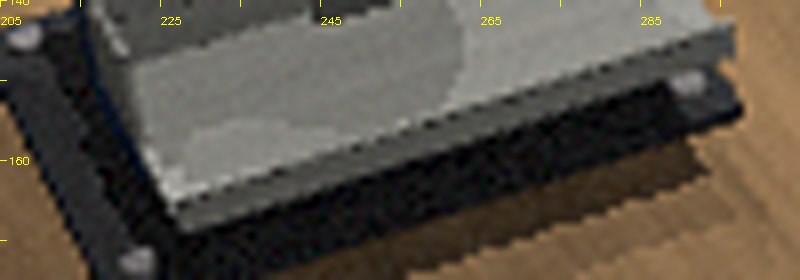

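View pics/t9d.png

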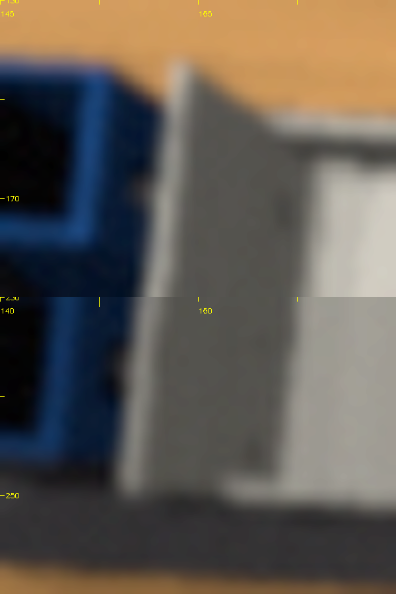

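```bash
python3 - <<'E'
from fit6 import *
import pickle;s,t=pickle.load(open('c9.pkl','rb'))
o=[(s,(-.0015,.095,.09),(211.5,122.25)),(s,(-.0015,-.095,.09),(281.5,102.5)),(s,(-.085,.095,0),(228.4,169.1)),(s,(-.085,-.095,0),(296.9,147.1)),(s,(-.085,-.095,.014),(296.5,143.1)),
(t,(-.0015,-.095,.09),(163.2,156.3)),(t,(-.0015,.095,.09),(153.3,249.5))]
rk=np.array([.4694,.2165,1.499]);c,sn=np.cos(rk[2]),np.sin(rk[2])
for sel in('st','s'):
    p,r=fit6([x for x in o if x[0] is s or 't' in sel],[.46,.19,.07,1.49,0,0],100);print('shelf',p.round(4),r.round(1).tolist())
    d=p[:2]-rk[:2];print('   in rack x,y,yaw',(c*d[0]+sn*d[1]).round(4),(-sn*d[0]+c*d[1]).round(4),(p[3]-rk[2]).round(4))
pr=[.4694,.2165,0,1.499,0,0]
print('slot centre top edge z.17',proj(t,T6(pr,[(0,-.07,.17),(0,.07,.17),(0,-.07,.165),(0,.07,.165)])).round(1).tolist())
print('shelf claws topcam',proj(t,T6(p,[(.003,-.07,.074),(.003,.07,.074)])).round(1).tolist())
E
```

```text
shelf [0.4705 0.2168 0.0607 1.5045 0.011  0.0063] [[0.1, 0.1], [0.3, -0.2], [-0.3, 0.3], [-0.2, -0.0], [-0.0, -0.2], [-0.1, 0.0], [0.1, -0.1]]
   in rack x,y,yaw 0.0004 -0.0011 0.0055
shelf [0.4705 0.2175 0.0602 1.509  0.0104 0.0097] [[0.2, 0.1], [0.3, -0.1], [-0.2, 0.2], [-0.2, -0.0], [-0.0, -0.2]]
   in rack x,y,yaw 0.001 -0.001 0.01
slot centre top edge z.17 [[158.8, 167.2], [151.1, 237.3], [159.6, 167.7], [152.0, 237.4]]
shelf claws topcam [[161.9, 169.6], [155.1, 236.9]]
```

Camera fit says the shelf is following the tool (underside ≈61 mm, plate at the faces, 1 mm off centre). Continue pressing in slightly larger steps to limit ratcheting tilt.

```bash
python3 -m pendant '[[0,0.3,1,-1,0],[0,0.3,2,-1,0],[0,0.3,2.6,-1,0],[0,0.3,3.2,-1,0],[0,0.3,3.6,-1,0]]';python3 -c "
from h import *;print(ctrl.sense()['torque'])"
```

```text
time: 17.67
tool_pos: [0.4697, 0.2122, 0.1485]
eef_rot: [[-0.07, 0.009, 0.997], [-0.998, 0.002, -0.07], [-0.002, -1.0, 0.009]]
contact_force: [-0.1, -4.4, 4.9]
grip_width: 0.01
[-1.7613166   0.08831854 -0.14233233]
```

```bash
python3 -m pendant '[[0,0.3,0.6,-0.5,0],[0,0.3,1.2,-0.5,0],[0,0.3,1.8,-0.5,0],[0,0.3,2.2,-0.5,0],[0,0.3,2.2,-0.5,0]]';python3 -c "
from h import *;print(ctrl.sense()['torque'])"
```

```text
time: 18.08
tool_pos: [0.4696, 0.2121, 0.1465]
eef_rot: [[-0.07, 0.01, 0.997], [-0.998, 0.002, -0.07], [-0.003, -1.0, 0.009]]
contact_force: [-0.5, -3.6, 4.2]
grip_width: 0.0103
[-1.78736157 -0.02543012 -0.18290493]
```

```bash
python3 -m pendant '[[0,0.3,0.6,-0.5,0],[0,0.3,1.2,-0.5,0],[0,0.3,1.8,-0.5,0],[0,0.3,2.2,-0.5,0],[0,0.3,2.2,-0.5,0]]';python3 -c "
from h import *;print(ctrl.sense()['torque'])"
```

```text
time: 18.5
tool_pos: [0.4684, 0.2119, 0.1432]
eef_rot: [[-0.071, 0.008, 0.997], [-0.997, 0.002, -0.071], [-0.003, -1.0, 0.008]]
contact_force: [-0.5, -1.4, -2.7]
grip_width: 0.01
[-0.2454554   0.12285511 -0.19801022]
```

Force fell to the bare weight — the latch may have sprung. Now feel for the hard stop.

```bash
python3 -m pendant '[[0,0,0.3,0,0],[0,0,0.6,0,0],[0,0,0.9,0,0],[0,0,1.2,0,0],[0,0,1.2,0,0]]'; python3 - <<'E'
from h import *
s=cam('side');crop(s,'s10.png',200,80,100,75,8)
print(ctrl.sense()['torque'])
E
```

```text
time: 18.92
tool_pos: [0.4683, 0.2123, 0.1419]
eef_rot: [[-0.071, 0.008, 0.997], [-0.997, 0.003, -0.071], [-0.003, -1.0, 0.007]]
contact_force: [-0.3, -0.5, -1.1]
grip_width: 0.0101
[-0.3179125   0.03019821 -0.12243879]
```

View pics/s10.png

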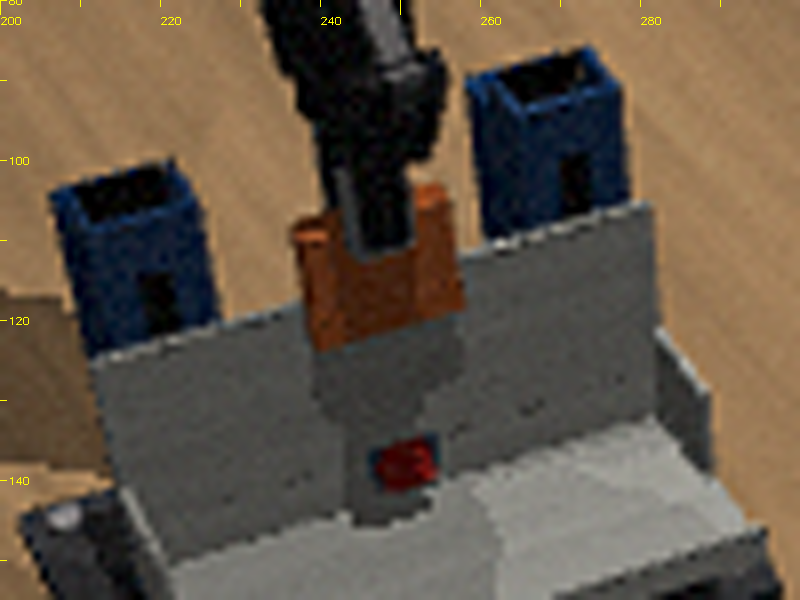

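The latch is now bright red, protruding through the window at (250,138). Press down to the hard stop.

```bash
python3 -m pendant '[[0,0,0.4,0,0],[0,0,0.8,0,0],[0,0,1.2,0,0],[0,0,1.5,0,0],[0,0,1.5,0,0]]'
```

```text
time: 19.38
tool_pos: [0.4685, 0.2123, 0.1415]
eef_rot: [[-0.071, 0.009, 0.997], [-0.998, 0.003, -0.071], [-0.004, -1.0, 0.008]]
contact_force: [-3.6, -1.9, 6.8]
grip_width: 0.0103
```

```bash
python3 -m pendant '[[0,0,0.4,0,0],[0,0,0.8,0,0],[0,0,1.2,0,0],[0,0,1.5,0,0],[0,0,1.5,0,0]]'
```

```text
time: 19.8
tool_pos: [0.4686, 0.2123, 0.1415]
eef_rot: [[-0.07, 0.01, 0.997], [-0.998, 0.004, -0.07], [-0.005, -1.0, 0.01]]
contact_force: [-5.0, -2.1, 9.2]
grip_width: 0.0103
```

```bash
python3 -m pendant '[[0,0,0.8,0,0],[0,0,1.6,0,0],[0,0,2.2,0,0],[0,0,2.4,0,0],[0,0,2.4,0,0]]';python3 - <<'E'
from h import *
import pickle
s=cam('side');t=cam('top');pickle.dump((s,t),open('c11.pkl','wb'));crop(s,'s11.png',200,80,100,75,8);crop(s,'s11b.png',205,140,100,35,8);crop(t,'t11.png',140,145,75,120,5)
print(ctrl.sense()['torque'])
E
```

```text
time: 20.22
tool_pos: [0.4687, 0.2124, 0.1414]
eef_rot: [[-0.07, 0.012, 0.998], [-0.998, 0.005, -0.07], [-0.005, -1.0, 0.011]]
contact_force: [-8.6, -2.8, 14.8]
grip_width: 0.0106
[-0.93329753  2.82110689 -0.10245796]
```

View pics/s11.png

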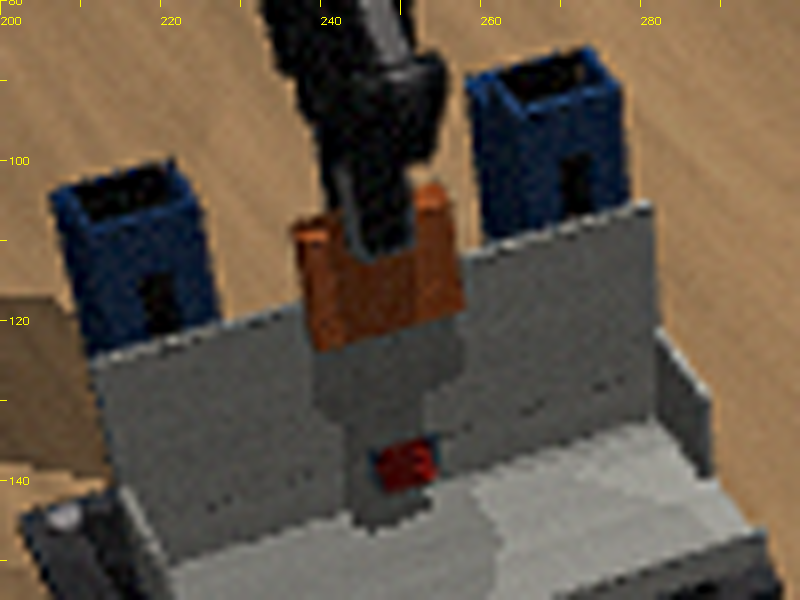

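View pics/s11b.png

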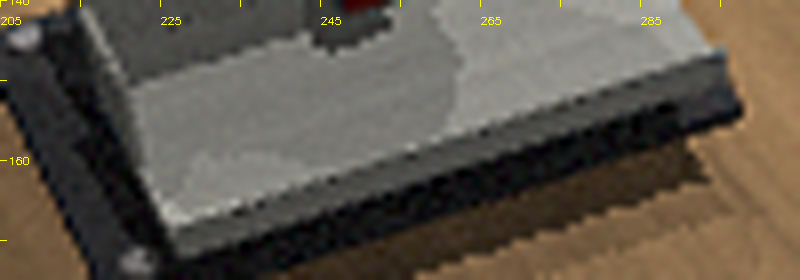

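View pics/t11.png

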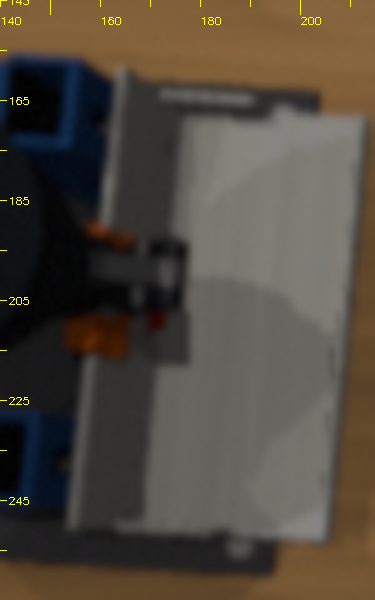

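```bash
python3 - <<'E'
from fit6 import *
import pickle;s,t=pickle.load(open('c11.pkl','rb'))
o=[(s,(-.0015,.095,.09),(211.6,125.4)),(s,(-.0015,-.095,.09),(281.3,105.6)),(s,(-.085,.095,0),(228.2,172.2)),(s,(-.085,-.095,0),(296,149.6)),(s,(-.085,-.095,.014),(295.6,146.1)),
(t,(-.0015,-.095,.09),(164.3,158.5)),(t,(-.0015,.095,.09),(154.5,250.5))]
rk=np.array([.4694,.2165,1.499]);c,sn=np.cos(rk[2]),np.sin(rk[2])
for sel in('st','s'):
    p,r=fit6([x for x in o if x[0] is s or 't' in sel],[.46,.19,.07,1.49,0,0],100);print('shelf',p.round(4),r.round(1).tolist())
    d=p[:2]-rk[:2];print('   in rack x,y,yaw',(c*d[0]+sn*d[1]).round(4),(-sn*d[0]+c*d[1]).round(4),(p[3]-rk[2]).round(4))
E
```

```text
shelf [0.4687 0.2183 0.0512 1.5045 0.0018 0.0052] [[-0.1, 0.2], [-0.1, -0.2], [-0.4, 0.1], [-0.0, 0.3], [0.2, -0.2], [-0.1, -0.3], [0.1, -0.1]]
   in rack x,y,yaw 0.0018 0.0008 0.0055
shelf [ 4.6990e-01  2.2110e-01  4.9100e-02  1.5055e+00 -9.0000e-04  6.0000e-03] [[0.1, 0.2], [-0.0, -0.1], [-0.2, -0.1], [-0.1, 0.3], [0.1, -0.3]]
   in rack x,y,yaw 0.0046 -0.0002 0.0065
```

Hard stop at TCP z 0.1414 (no movement for 3 presses). One more press with the sideways load relieved, to seat both claws evenly.

```bash
python3 -m pendant '[[0,0,0.8,-0.6,0],[0,0,1.6,-1,0],[0,0,2.2,-1.2,0],[0,0,2.6,-1.2,0],[0,0,2.6,-1.2,0]]'; python3 -c "
from h import *;print(ctrl.sense()['torque'])"; python3 -m pendant '[[0,0,0,-0.3,0],[0,0,-0.2,-0.3,0],[0,0,-0.2,-0.3,0],[0,0,-0.2,-0.3,0],[0,0,-0.2,-0.3,0]]'
```

```text
time: 20.73
tool_pos: [0.4687, 0.2124, 0.1414]
eef_rot: [[-0.069, 0.015, 0.997], [-0.998, 0.005, -0.069], [-0.006, -1.0, 0.015]]
contact_force: [-5.0, -3.9, 15.4]
grip_width: 0.01
[-1.2777788   1.79767974 -0.11096297]
time: 21.15
tool_pos: [0.4686, 0.2124, 0.1416]
eef_rot: [[-0.069, 0.016, 0.997], [-0.998, 0.005, -0.069], [-0.006, -1.0, 0.015]]
contact_force: [0.7, -2.5, 3.6]
grip_width: 0.0103
```

Seated. Release.

```bash
python3 -m pendant '[[15,0,0,0,0],[20,0,0,0,0],[30,0,0,0,0],[40,0,0,0,0],[40,0,0,0,0]]'; python3 - <<'E'
from h import *
s=cam('side');crop(s,'s12.png',200,80,100,75,8)
E
```

```text
time: 21.57
tool_pos: [0.4685, 0.2126, 0.1414]
eef_rot: [[-0.069, 0.015, 0.998], [-0.998, 0.005, -0.069], [-0.006, -1.0, 0.015]]
contact_force: [-0.5, 0.6, 0.0]
grip_width: 0.0342
```

View pics/s12.png

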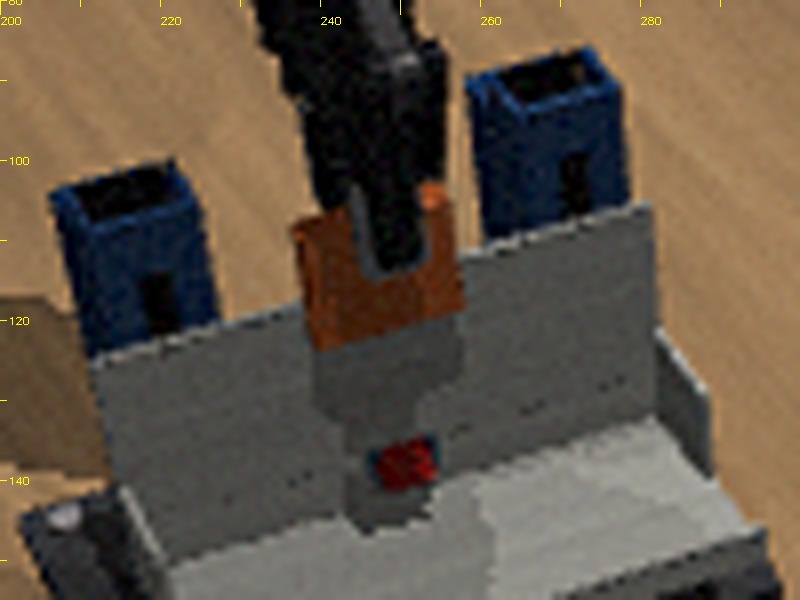

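Released; shelf unmoved, zero force. Rise straight up.

```bash
python3 -m pendant '[[40,0,-5,0,0],[40,0,-15,0,0],[40,0,-28,0,0],[40,0,-42,0,0],[40,0,-60,0,0]]'; python3 -m pendant '[[40,0,-30,0,0],[40,0,-60,0,0],[40,20,-80,0,0],[40,50,-80,0,0],[40,80,-80,0,0]]'
```

```text
time: 22.03
tool_pos: [0.4674, 0.2121, 0.2025]
eef_rot: [[-0.069, 0.015, 0.998], [-0.998, 0.005, -0.069], [-0.006, -1.0, 0.015]]
contact_force: [0.4, -0.0, 0.1]
grip_width: 0.0342
time: 22.45
tool_pos: [0.4612, 0.1318, 0.2845]
eef_rot: [[-0.067, 0.019, 0.998], [-0.998, 0.007, -0.067], [-0.008, -1.0, 0.018]]
contact_force: [-0.0, -0.6, -1.0]
grip_width: 0.0343
```

```bash
python3 -m pendant '[[40,30,0,0,0],[40,60,0,0,0],[40,90,0,0,0],[40,120,0,0,0],[40,130,0,0,0]]'; python3 -m pendant '[[40,0,0,0,0],[40,0,0,0,0],[40,0,0,0,0],[40,0,0,0,0],[40,0,0,0,0]]'; python3 - <<'E'
from h import *
import pickle
s=cam('side');t=cam('top');pickle.dump((s,t),open('c13.pkl','wb'));crop(s,'s13.png',195,75,115,110,7);crop(t,'t13.png',115,145,100,120,6)
for n,d in(('side',s),('top',t)):cv2.imwrite(f'pics/{n}13.png',d['img'][:,:,::-1])
E
```

```text
time: 22.87
tool_pos: [0.452, -0.0008, 0.285]
eef_rot: [[-0.069, 0.021, 0.997], [-0.998, 0.007, -0.069], [-0.008, -1.0, 0.021]]
contact_force: [-0.0, 0.8, -0.5]
grip_width: 0.0343
time: 23.28
tool_pos: [0.4521, 0.0, 0.2849]
eef_rot: [[-0.068, 0.021, 0.997], [-0.998, 0.007, -0.068], [-0.008, -1.0, 0.02]]
contact_force: [0.1, 0.1, -0.3]
grip_width: 0.0343
```

View pics/s13.png

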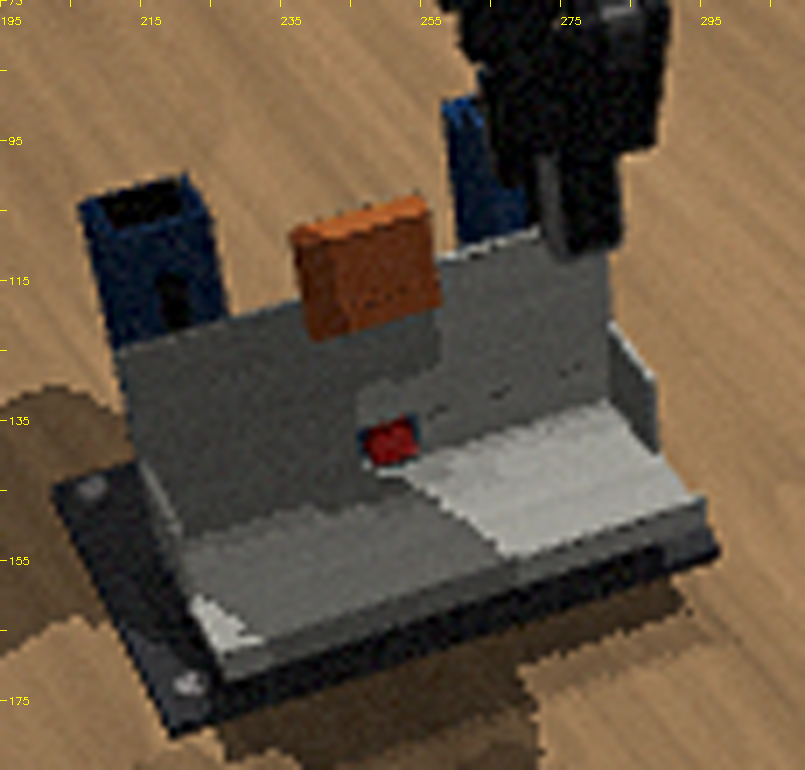

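View pics/t13.png

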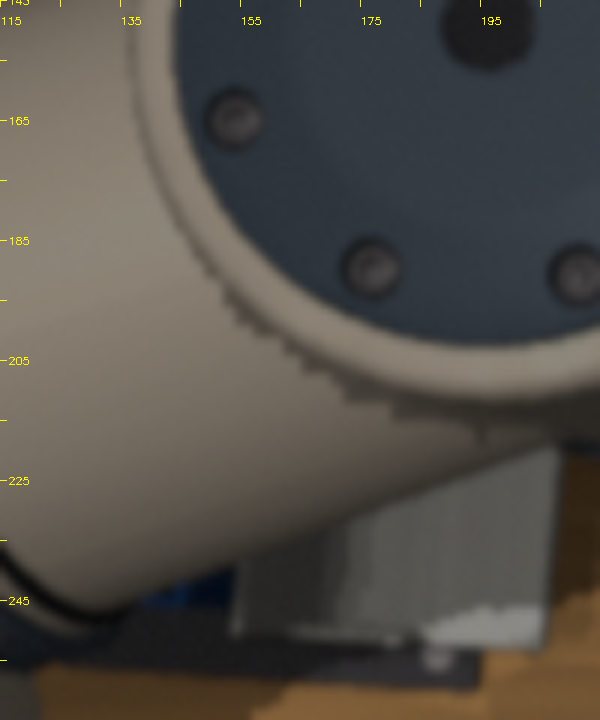

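View pics/side13.png

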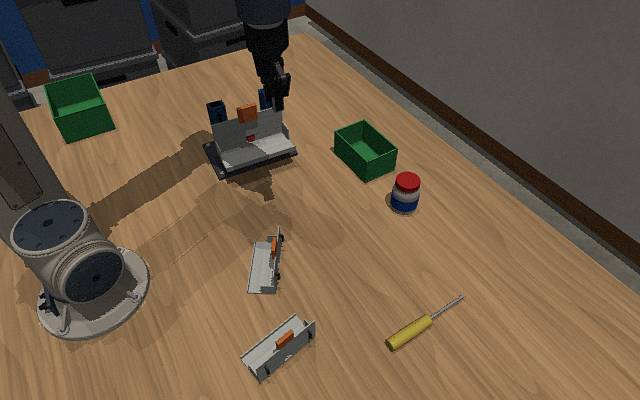

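Latch red and bright in the window at (250,138); bystanders unchanged. Move further off for an unobstructed final check.

```bash
python3 -m pendant '[[40,35,0,0,0],[40,70,0,0,0],[40,105,0,0,0],[40,140,0,0,0],[40,175,0,0,0]]'; python3 -m pendant '[[40,30,0,0,0],[40,50,0,0,0],[40,50,0,0,0],[40,50,0,0,0],[40,50,0,0,0]]'; python3 - <<'E'
from h import *
import pickle
s=cam('side');t=cam('top');pickle.dump((s,t),open('c14.pkl','wb'));crop(s,'s14.png',195,75,115,105,7);crop(t,'t14.png',115,145,100,120,6);crop(s,'s14w.png',235,120,35,30,16)
s0,t0=pickle.load(open('c0.pkl','rb'))
# bystander change: side image diffs in regions
for n,(x0,y0,x1,y1) in dict(bin=(330,118,400,182),jar=(388,170,422,215),driver=(382,292,468,352),sh1=(245,225,287,297),sh2=(238,312,320,382)).items():
    d=np.abs(s['img'][y0:y1,x0:x1].astype(int)-s0['img'][y0:y1,x0:x1]).max(2);print(n,d.mean().round(2),(d>40).sum())
E
```

```text
time: 23.8
tool_pos: [0.44, -0.1759, 0.2835]
eef_rot: [[-0.067, 0.021, 0.998], [-0.998, 0.007, -0.067], [-0.008, -1.0, 0.02]]
contact_force: [0.9, 0.2, -0.6]
grip_width: 0.0342
time: 24.22
tool_pos: [0.4368, -0.2253, 0.283]
eef_rot: [[-0.067, 0.021, 0.998], [-0.998, 0.007, -0.067], [-0.008, -1.0, 0.02]]
contact_force: [0.8, 0.2, -0.3]
grip_width: 0.0342
bin 32.85 836
jar 12.34 12
driver 13.27 0
sh1 20.31 430
sh2 13.16 1
```

View pics/s14.png

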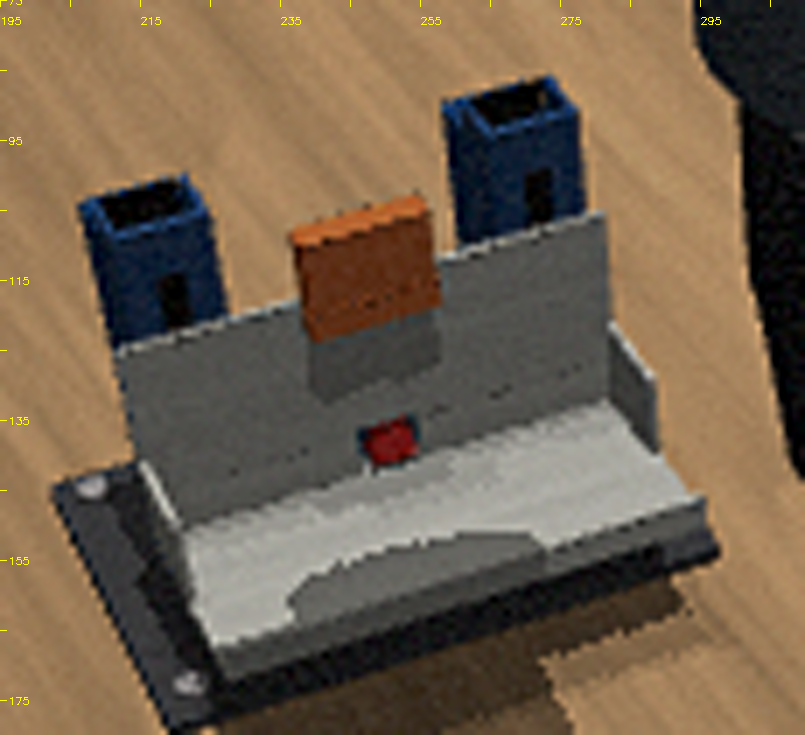

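View pics/s14w.png

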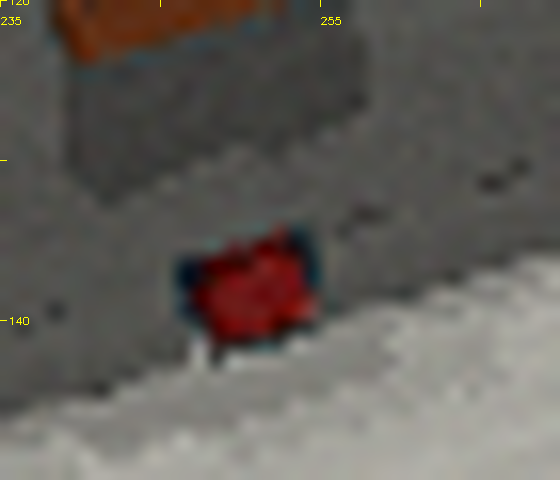

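View pics/t14.png

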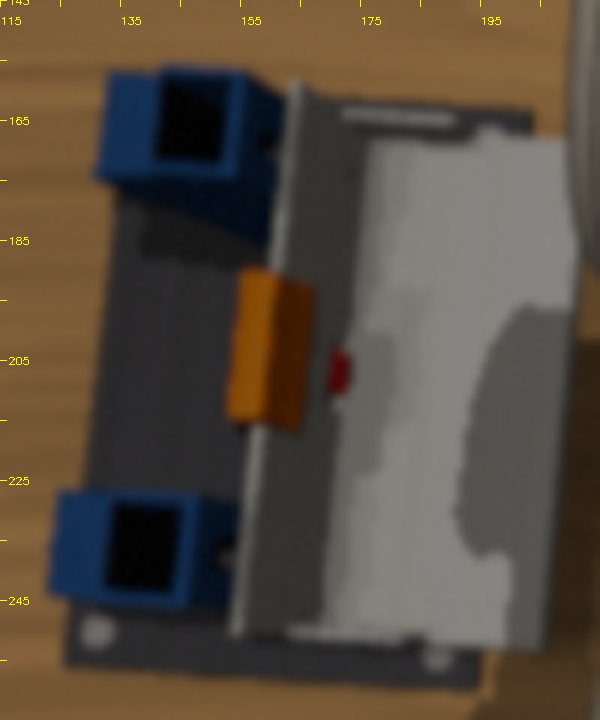

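```bash
python3 - <<'E'
from fit6 import *
import pickle;s,t=pickle.load(open('c14.pkl','rb'))
S=lambda u,v:(195+u/7,75+v/7);Tp=lambda u,v:(115+u/6,145+v/6)
o=[(s,(-.0015,.095,.09),S(115,350)),(s,(-.0015,-.095,.09),S(603,214)),(s,(-.085,.095,0),S(230,682)),(s,(-.085,-.095,0),S(705,524)),(s,(-.085,-.095,.014),S(705,498)),
(t,(-.0015,-.095,.09),Tp(295,82)),(t,(-.0015,.095,.09),Tp(237,632)),(t,(-.085,.095,.014),Tp(542,650))]
rk=np.array([.4694,.2165,1.499]);c,sn=np.cos(rk[2]),np.sin(rk[2])
p,r=fit6(o,[.46,.19,.07,1.49,0,0],20);print('shelf',p.round(4),r.round(1).tolist())
d=p[:2]-rk[:2];print('   in rack x,y,yaw',(c*d[0]+sn*d[1]).round(4),(-sn*d[0]+c*d[1]).round(4),(p[3]-rk[2]).round(4))
cv2.imwrite('pics/side14.png',s['img'][:,:,::-1])
E
```

```text
shelf [0.4673 0.2168 0.0514 1.5106 0.0194 0.0175] [[-0.1, 0.3], [-0.0, 0.1], [-0.2, -0.4], [0.2, 0.3], [-0.0, -0.2], [-0.1, -0.3], [0.2, 0.2], [-0.1, -0.1]]
   in rack x,y,yaw 0.0001 0.0021 0.0116
```

View pics/side14.png

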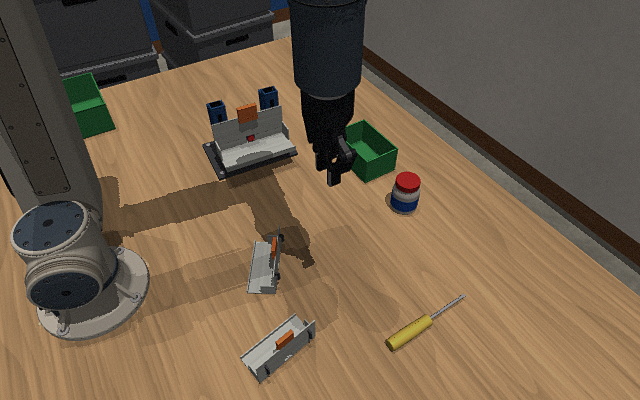

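The latch is out, but the weakly regularised fit hints at up to ~1° of roll (left side high). I'll check each side independently: at home exactly 24 mm of slot must show above the plate's top edge on both sides, whatever the strip offset.

```bash
python3 - <<'E'
from fit6 import *
import pickle;s,t=pickle.load(open('c14.pkl','rb'))
crop(s,'L.png',207,98,30,32,20);crop(s,'R.png',257,82,30,32,20)
pr=[.4694,.2165,0,1.499,0,0]
for dl in(-.003,):
  for y in(.07,-.07):
    q=proj(s,T6(pr,[(0,y,.17+dl),(-.001,y,.146+dl),(-.004,y,.146+dl),(0,y,.19)]));print(y,q.round(2).tolist(),'slot top->plate back edge px',(q[1]-q[0]).round(2), 'per mm', (np.diff(proj(s,T6(pr,[(-.001,y,.146),(-.001,y,.147)])),axis=0)).round(3))
E
```

```text
0.07 [[219.53, 114.46], [221.26, 122.53], [221.63, 123.18], [217.94, 106.68]] slot top->plate back edge px [1.73 8.07] per mm [[-0.066 -0.324]]
-0.07 [[271.91, 99.6], [272.81, 107.59], [273.25, 108.19], [271.17, 91.91]] slot top->plate back edge px [0.9  7.99] per mm [[-0.031 -0.321]]
```

View pics/L.png

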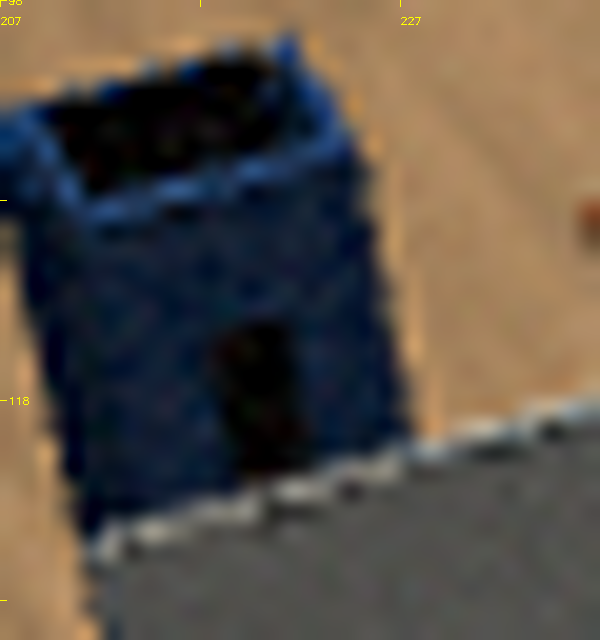

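View pics/R.png

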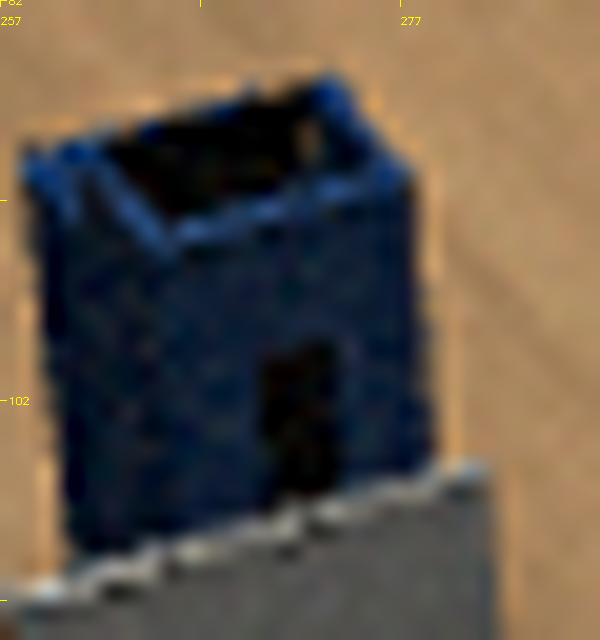

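```bash
python3 - <<'E'
from fit6 import *
from scipy.optimize import curve_fit
import pickle
g=np.mean([cam('side')['img'].astype(float).sum(2) for _ in range(4)],0)
s=pickle.load(open('c14.pkl','rb'))[0]
b=np.mean([cam('side')['img'].astype(float)[:,:,2] for _ in range(3)],0)
def edge(img,u,v0,v1,sgn):
    v=np.arange(v0,v1,.05);p=cv2.remap(img.astype(np.float32),np.full(v.shape,u,np.float32)[None],v.astype(np.float32)[None],cv2.INTER_CUBIC)[0]
    d=sgn*np.gradient(p);return v[np.argmax(d)]
# plate top edge lines (dark blue/black -> bright), avoid block
def line(us,vp):
    r=np.array([edge(g,u,vp(u)-2.5,vp(u)+2.5,1) for u in us]);return np.polyfit(us,r,1),r
L,rl=line(np.arange(213,226,.5),lambda u:124.5-(u-213)*.285);R,rr=line(np.arange(262,277,.5),lambda u:110.5-(u-262)*.285)
print('plate lines',L,R,np.std(rl-np.polyval(L,np.arange(213,226,.5))),np.std(rr-np.polyval(R,np.arange(262,277,.5))))
for n,us,vr,P,slope in(('L',[219,219.5,220],(112,117),L,.235),('R',[271,271.5,272],(97,102),R,.11)):
    for u in us:
        e=edge(b,u,*vr,-1); uu=u+slope*8*.9; print(n,u,'slot top',round(e,2),'plate',np.polyval(P,uu).round(2),'gap',(np.polyval(P,uu)-e).round(2))
# expected gap for flush/1mm
for y in(.07,-.07):
    for x in(0,-.001,-.002):
        q=proj(s,T6([.4694,.2165,0,1.499,0,0],[(0,y,.167),(x,y,.143)]));print(y,x,(q[1]-q[0]).round(2))
E
```

```text
plate lines [ -0.28277778 183.82354701] [ -0.28515573 184.14692992] 0.15748370609599846 0.13973026082999324
L 219 slot top 113.5 plate 121.42 gap 7.92
L 219.5 slot top 113.5 plate 121.28 gap 7.78
L 220 slot top 113.5 plate 121.13 gap 7.63
R 271 slot top 99.0 plate 106.64 gap 7.64
R 271.5 slot top 98.75 plate 106.5 gap 7.75
R 272 slot top 98.5 plate 106.36 gap 7.86
0.07 0 [1.61 7.86]
0.07 -0.001 [1.73 8.07]
0.07 -0.002 [1.85 8.29]
-0.07 0 [0.75 7.79]
-0.07 -0.001 [0.9  7.99]
-0.07 -0.002 [1.05 8.19]
```

Observed gaps of 7.78 and 7.75 px match the 7.86 and 7.79 px expected at home, so both sides are home and level to within about 0.3 mm. Handing in.

```bash
python3 - <<'E'
from bench import ctrl
s=ctrl.sense();print(s['time'],s['contact_force'],s['tool_pos']);print(ctrl.finish_job())
E
```

```text
24.6667 [-0.23021774 -0.41993803  0.21029553] [ 0.4367308  -0.22549142  0.28320938]
the job is handed in; nothing more can be done
None
```

The shelf is hanging in the upper slots, fully home, with the red latch out through the window in its back plate. I handed the job in at 24.7 s with the gripper well clear.

I picked the large shelf, which measured 191 × 85 mm; the other two are smaller. I hooked it in with the plate against the rack faces and pressed it down slowly.

**What the force readings showed:**
- The latch pushed back with up to about 15 N, then let go.
- The shelf then met a hard stop that did not move over four further presses. The highest reading there was about 15 N at the wrist, roughly 18 N with the shelf's weight and just over 20 N with the sideways push.
- The true home position came out about 3 mm below nominal.

**Last checks:**
- **Seating:** The slot height showing above the plate was 7.78 px on the left and 7.75 px on the right, against 7.86 and 7.79 expected at home. That is within about 0.3 mm and level.
- **Latch:** It shows red through the window in both camera views.
- **Bystanders:** The jar, screwdriver and one small shelf match the first side picture. The bin and the other small shelf looked unmoved by eye. Their pixel comparison did differ; I put that down to the arm and its shadow now in the view.

**What disagreed or went wrong:**
- A looser camera fit suggested about 1° of tilt. The seating check did not support it, so I took it as calibration noise.
- The tool itself tilted nearly 1° under the pressing load, which did not shift the shelf when I released it.
- One sideways move during the carry had the wrong sign. It happened in free space and I corrected it straight away.

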